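Close up the scenery bench: cap the cleaner pots, nest the mixing cups

ROBOT

A 6-joint arm with a two-finger parallel gripper is mounted at the origin on the work surface. World frame = base frame: x ahead of the robot, y to its left, z up, the work surface at z = 0. Lengths are in mm, angles in rad, forces in N, time in s.
With the tool pointing down it reaches from about 350 to 975 mm from the base axis. Payload 7.1 kg.
Tool frame: the origin (TCP) lies midway between the tips of the shut fingers; the grasp point (between the pads) lies 19 mm behind it; z points along the fingers, x is the direction in which the jaws open and shut, and the axes are right-handed (so a half turn about z gives the same grasp; the last joint's range is limited). The gripper opens to 88 mm and grips with 3 to 60 N. Pads are 20 mm wide; open, the fingers measure 115 mm over their backs; the gripper's body (75 mm by 178 mm) begins 61 mm behind the grasp point.
Start: joints at [1.133, 0.423, 1.63, -0, 1.089, -0.019], TCP at [254.133, 570.983, 191.675] pointing down, gripper open.
Joint ranges: [-3, 3], [-0.9, 2.11], [0.09, 2.58], [-1.31, 4.45], [0.11, 2.69], [-2.54, 2.54]. Speed limits (rad/s): [2.39, 2.39, 3.01, 3.14, 3.14, 3.14].

INTERFACE

Orientations are given as a unit quaternion [w, x, y, z].
In Python, from station import monitor, camera, ctrl gives the robot as it stands.
- The arm moves only by the tool jog_arm, never from a script. Its arguments are lists of equal length, an entry for each row: "fingers": the closure, from -1 (fully open) to 1 (shut); "offset": the shift along the tool's x, y, z in mm, a list of three; "spin": the turn about the tool's z in degrees. In form: {"fingers": [fingers, ...], "offset": [[x, y, z], ...], "spin": [spin, ...]}. A call has 1 to 20 rows; each row is the pose to reach, as a shift and turn from the pose measured when the call began, along the tool's axes at that moment; what a row does not reach only later rows make up. A row lasts 1/10 s, in which the tool goes at most 50 mm and 8.59 degrees, less where a joint would pass 70% of its speed; a pose out of reach is approached as far as the arm can. A call with a gripper value outside its range is refused whole. The fingers move at their own pace and stop on an object; the grip force is fixed at half the most. Time passes only in rows, so rows that repeat a pose let the fingers close. It gives the time, the measured TCP pose, the force and the opening at its end, in the units of the state.
- monitor.read_state(): the state, without advancing time (a new reading comes with each control period).
- camera(name): name is "scene" or "top"; returns a dict with "frame" (420x560x3 uint8, blue, green, red), "fx", "fy", "cx", "cy" (pixels), "R" (3x3) and "t" (3): a world point X has camera coordinates R X + t. Camera axes: x right, y down, z forward; pixel columns grow to the right and rows downward; lengths in mm; the calibration is good to about 2 mm. A picture is of the moment at which its call begins. There is no depth.
- ctrl.sign_off(): hands the job in, once; it reports no verdict.
The state is a dict: "time_s": time; "qpos": joint angles; "joint_vel": joint speeds; "effort": joint torques, N m; "eef_pos": TCP position; "eef_rot": TCP orientation; "wrist_force": force on the tool from outside, world axes, zero at the start; "torque": the same for the moment, N m; "grip_width": finger opening in mm.
Only numpy, scipy, OpenCV 4.12 (cv2) and the standard library are available. Lean on these libraries where they do the work, as an engineer would, in place of code of your own. Each camera call takes 0.05 s, during which the arm holds its last target.

TASK

Close up the model-railway bench after work: put the red cap on the red pot and the blue cap on the blue pot, each pressed down and turned clockwise until its lugs catch and it stays locked when let go, and nest all the loose mixing cups, upright and fully home, one inside another in the fixed cup on the wooden foot. The order does not matter; leave the models and tools lying about where they are.

Things in the scene. Friction and masses are not known exactly. Their poses are not given: they have to be found in the camera images.
- pot_red: White round pot with a red band, 64 mm across, fixed to the bench (sizes in mm). Origin: centre of underside, z up. Flat shoulder at z 44; neck above it to z 58: white core, radius 14.5, with yellow ledges out to radius 19.5. Two gaps in the ledges, 40 degrees wide, lie at the pot's +x and -x (black stripes on side and shoulder). Black sprung seal in the neck, radius 11, top at z 72.
- pot_red_rest (a point): Point on the pot's axis at z 56 mm: where the red cap's origin is when the cap just rests on the seal with its lugs in the two gaps, that is with the cap's x axis along the pot's x axis, either way round, within 7 degrees.
- pot_red_down (a point): Point on the axis at z 44 mm: the cap's origin when pressed fully down on the shoulder against the seal's spring (1.2 N at first, 8.4 N at the end, 12 mm). Only with the origin below z 46 can the cap turn, clockwise seen from above, past a hump, by 59 degrees (good: 50 to 68, where a stop ends it). Anticlockwise is blocked.
- pot_red_locked (a point): Point on the axis at z 50 mm: the cap's origin after it was pressed, turned and let go: the spring lifts it 6 mm and its lugs catch in pockets under the ledges.
- cap_red: Red press-and-turn cap, 51 mm across, 50 g, mouth down (sizes in mm). Origin: centre of lower edge, z up. Flat top at z 20; on it a grip fin 44 long along the cap's x, 10 thick (y), z 20 to 38. Inside (radius 22, 16 deep) two lugs at +x and -x, 7.4 wide, 4 high, at the lower edge, reaching in to radius 16.5. Half a turn makes no difference.
- pot_blue: White round pot with a blue band, 64 mm across, fixed to the bench (sizes in mm). Origin: centre of underside, z up. Flat shoulder at z 44; neck above it to z 58: white core, radius 14.5, with yellow ledges out to radius 19.5. Two gaps in the ledges, 40 degrees wide, lie at the pot's +x and -x (black stripes on side and shoulder). Black sprung seal in the neck, radius 11, top at z 72.
- pot_blue_rest (a point): Point on the pot's axis at z 56 mm: where the blue cap's origin is when the cap just rests on the seal with its lugs in the two gaps, that is with the cap's x axis along the pot's x axis, either way round, within 7 degrees.
- pot_blue_down (a point): Point on the axis at z 44 mm: the cap's origin when pressed fully down on the shoulder against the seal's spring (1.2 N at first, 8.4 N at the end, 12 mm). Only with the origin below z 46 can the cap turn, clockwise seen from above, past a hump, by 59 degrees (good: 50 to 68, where a stop ends it). Anticlockwise is blocked.
- pot_blue_locked (a point): Point on the axis at z 50 mm: the cap's origin after it was pressed, turned and let go: the spring lifts it 6 mm and its lugs catch in pockets under the ledges.
- cap_blue: Blue press-and-turn cap, 51 mm across, 50 g, mouth down (sizes in mm). Origin: centre of lower edge, z up. Flat top at z 20; on it a grip fin 44 long along the cap's x, 10 thick (y), z 20 to 38. Inside (radius 22, 16 deep) two lugs at +x and -x, 7.4 wide, 4 high, at the lower edge, reaching in to radius 16.5. Half a turn makes no difference.
- cup_base: Steel-coloured cup, same shape as the loose cups, on a round wooden foot 84 mm across, 10 thick, fixed to the bench. Origin: centre of the foot's underside, so the cup's underside is at z 10, its rim at z 60. A cup nested fully home in it has its origin at z 32 above this origin; each further cup 22 higher.
- cup_a: Green empty plastic mixing cup, loose (may be absent), 50 g. Origin: centre of its underside, z up. 50 high; the top 22 is an upright band 59 mm across (inside 52), below which the body steps in to 49 and tapers to 36 at the foot. Nested in another cup its step rests on that cup's rim, so that it stands 22 mm higher than that cup.
- cup_b: Orange empty plastic mixing cup, loose (may be absent), 50 g. Origin: centre of its underside, z up. 50 high; the top 22 is an upright band 59 mm across (inside 52), below which the body steps in to 49 and tapers to 36 at the foot. Nested in another cup its step rests on that cup's rim, so that it stands 22 mm higher than that cup.
- cup_c: Yellow empty plastic mixing cup, loose (may be absent), 50 g. Origin: centre of its underside, z up. 50 high; the top 22 is an upright band 59 mm across (inside 52), below which the body steps in to 49 and tapers to 36 at the foot. Nested in another cup its step rests on that cup's rim, so that it stands 22 mm higher than that cup.
- cup_d: Grey empty plastic mixing cup, loose (may be absent), 50 g. Origin: centre of its underside, z up. 50 high; the top 22 is an upright band 59 mm across (inside 52), below which the body steps in to 49 and tapers to 36 at the foot. Nested in another cup its step rests on that cup's rim, so that it stands 22 mm higher than that cup.
- cup_e: Blue empty plastic mixing cup, loose (may be absent), 50 g. Origin: centre of its underside, z up. 50 high; the top 22 is an upright band 59 mm across (inside 52), below which the body steps in to 49 and tapers to 36 at the foot. Nested in another cup its step rests on that cup's rim, so that it stands 22 mm higher than that cup.
- model_wagon: Bystander, to be left alone: red model goods wagon with a grey roof, 134 x 37 x 47 mm. Origin: centre of its underside.
- model_car: Bystander, to be left alone: red model car, 66 x 28 x 26 mm. Origin: centre of its underside.
- model_taxi: Bystander, to be left alone: yellow model car, 66 x 28 x 26 mm. Origin: centre of its underside.
- paint_tin: Bystander, to be left alone: small green paint jar with a steel lid, 38 across x 45 mm. Origin: centre of its underside.
- model_tree: Bystander, to be left alone: model tree on a round foot, 48 across x 100 mm. Origin: centre of its underside.
- screwdriver: Bystander, to be left alone: screwdriver lying flat, length 160 mm. Origin: centre of its underside.
- wire_spool: Bystander, to be left alone: black spool of copper wire standing on end, 44 across x 30 mm. Origin: centre of its underside.
Mind the look-alikes: they are no part of the job. What is shaped like the cap_blue but pink or turquoise is not meant.

How it is judged (in metres and radians):
At the end, for the whole second after the job is handed in: Caps on the pots of their colour (4 mm), locked: 47.5-52.5 mm above the pot's underside, fin 46-73 deg off the gap line, tilt under 0.1 rad. Every cup present at rest over the fixed cup: within 10 mm, tilt under 0.08 rad, within 3 mm of a nested height (32, 54, 76, 98, 120 mm above its origin) (horizontal distance between cap_red and pot_red below 0.004 m and z of cap_red in the frame of pot_red between 0.0475 and 0.0525 m and angle between the x axis of cap_red and the x axis of pot_red, either way round between 0.8 and 1.28 rad and angle between each of cap_red, cap_blue's own z axis and vertical below 0.1 rad and horizontal distance between cap_blue and pot_blue below 0.004 m and z of cap_blue in the frame of pot_blue between 0.0475 and 0.0525 m and angle between the x axis of cap_blue and the x axis of pot_blue, either way round between 0.8 and 1.28 rad and horizontal distance between each of cup_a, cup_b, cup_c, cup_d, cup_e and cup_base below 0.01 m and angle between each of cup_a, cup_b, cup_c, cup_d, cup_e's own z axis and vertical below 0.08 rad and linear speed of each of cup_a, cup_b, cup_c, cup_d, cup_e below 0.02 m/s and (z of cup_a in the frame of cup_base between 0.029 and 0.035 m or z of cup_a in the frame of cup_base between 0.051 and 0.057 m or z of cup_a in the frame of cup_base between 0.073 and 0.079 m or z of cup_a in the frame of cup_base between 0.095 and 0.101 m or z of cup_a in the frame of cup_base between 0.117 and 0.123 m) and (z of cup_b in the frame of cup_base between 0.029 and 0.035 m or z of cup_b in the frame of cup_base between 0.051 and 0.057 m or z of cup_b in the frame of cup_base between 0.073 and 0.079 m or z of cup_b in the frame of cup_base between 0.095 and 0.101 m or z of cup_b in the frame of cup_base between 0.117 and 0.123 m) and (z of cup_c in the frame of cup_base between 0.029 and 0.035 m or z of cup_c in the frame of cup_base between 0.051 and 0.057 m or z of cup_c in the frame of cup_base between 0.073 and 0.079 m or z of cup_c in the frame of cup_base between 0.095 and 0.101 m or z of cup_c in the frame of cup_base between 0.117 and 0.123 m) and (z of cup_d in the frame of cup_base between 0.029 and 0.035 m or z of cup_d in the frame of cup_base between 0.051 and 0.057 m or z of cup_d in the frame of cup_base between 0.073 and 0.079 m or z of cup_d in the frame of cup_base between 0.095 and 0.101 m or z of cup_d in the frame of cup_base between 0.117 and 0.123 m) and (z of cup_e in the frame of cup_base between 0.029 and 0.035 m or z of cup_e in the frame of cup_base between 0.051 and 0.057 m or z of cup_e in the frame of cup_base between 0.073 and 0.079 m or z of cup_e in the frame of cup_base between 0.095 and 0.101 m or z of cup_e in the frame of cup_base between 0.117 and 0.123 m)); the robot touches nothing.
It fails at once if a bystander (model, tin, tree, screwdriver or spool) is moved more than 30 mm (distance of any of model_wagon, model_car, model_taxi, paint_tin, model_tree, screwdriver, wire_spool from where it was at the start of the episode above 0.03 m).
Of cup_a, cup_b, cup_c, cup_d, cup_e only 3 to 5 are there at a start; the rules pass over those that are not, and their reading is None.
At some moment in a run one of cap_red, cap_blue, cup_a, cup_b, cup_c, cup_d, cup_e may be knocked a few centimetres aside while the robot is not near it.
Once in a run the grip may slacken for a moment while it holds something.
It also fails if it takes over 210 s, if anything falls off the work surface, if the arm or the gripper's body presses on something with over 40 N, if the wrist force passes 120 N, or if a joint passes its speed limit or range.

## Working session

There is one attempt and no reset: what is moved stays moved. The work goes in short steps, Python scripts to look and compute and a tool call to move; the robot and the scene stay as the last step left them, time stands still between calls to the robot, and variables do not carry over. Pictures are saved under pics/ and viewed, and the job is handed in when it is done.

Besides the shell and the picture viewer there is one more tool, called after "Request:" as name([rows], argument=value, ...), one row to a line, values as JSON. jog_arm: Moves the arm, as the interface text tells. Its arguments: {"type":"object","properties":{"fingers":{"type":"array","items":{"type":"number"}},"offset":{"type":"array","items":{"type":"array","items":{"type":"number"}}},"spin":{"type":"array","items":{"type":"number"}}},"required":["fingers","offset","spin"]}

```bash
ls; mkdir -p pics; python3 - <<'E'
from station import monitor, camera, ctrl
import cv2, numpy as np
print(monitor.read_state())
for n in ("scene","top"):
    c=camera(n); cv2.imwrite(f"pics/{n}0.png",c["frame"])
    R=np.array(c["R"]);t=np.array(c["t"]); print(n,c["fx"],c["fy"],c["cx"],c["cy"],(-R.T@t).round(1),R.round(3).tolist())
E
```

```text
pics
{'time_s': 0.0, 'qpos': array([ 1.13297165e+00,  4.23814317e-01,  1.63070867e+00, -1.86773988e-05,
        1.08858551e+00, -1.89509578e-02]), 'joint_vel': array([ 6.94528015e-04,  2.48105506e-06,  7.30558716e-04,  8.62830539e-04,
        1.79205837e-03, -1.05293921e-03]), 'effort': array([-1.37066447e-03, -5.44607484e+01, -2.73669702e+01,  6.43134350e-02,
        2.25946424e-02, -1.02303331e-04]), 'eef_pos': array([253.9019011 , 570.43435455, 190.91095675]), 'eef_rot': array([ 4.07695641e-04,  8.38666521e-01,  5.44644740e-01, -6.38980511e-04]), 'wrist_force': array([ 0.5479608 ,  0.03982467, -0.08932936]), 'torque': array([-0.0256091 ,  0.05010017,  0.01058852]), 'grip_width': 87.84279459123215}
scene 445.00254395898594 445.00254395898594 274.74762330019206 211.9943247992482 [1068.2  704.5  659.5] [[-0.805, 0.593, 0.015], [0.33, 0.469, -0.819], [-0.493, -0.655, -0.573]]
top 473.63809276100244 473.63809276100244 275.3979495364601 204.3446218760838 [ 423.2   -6.3 1118.7] [[-0.002, -1.0, -0.002], [-0.993, 0.002, -0.117], [0.117, 0.001, -0.993]]
```

View pics/scene0.png

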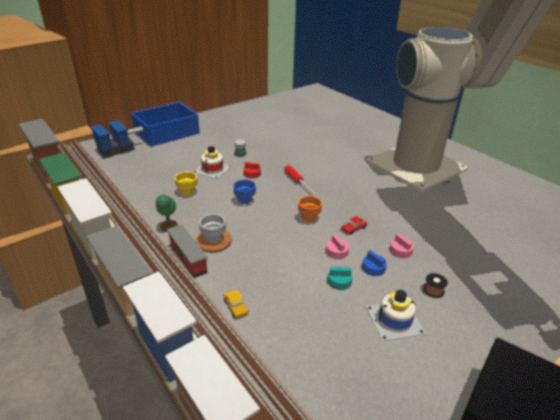

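View pics/top0.png

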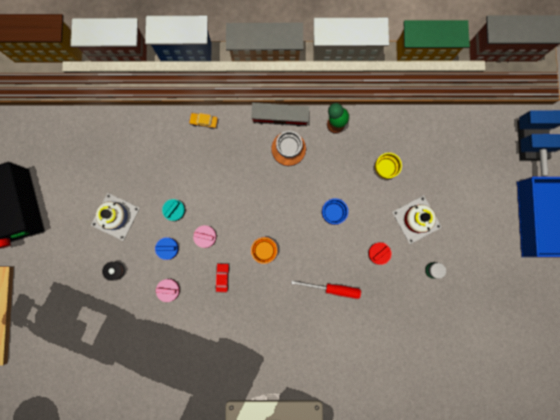

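The top view shows red pot (417,219), blue pot (113,215), red cap (380,253), blue cap (167,248), base cup (289,146), and loose cups yellow (388,166), blue (335,212) and orange (264,250). Next I'll zoom in and measure.

```bash
cat > h.py <<'E'
import cv2, numpy as np
from station import monitor, camera, ctrl
def ray(c,u,v,z):
    R=np.array(c["R"]);t=np.array(c["t"]);o=-R.T@t
    d=R.T@np.array([(u-c["cx"])/c["fx"],(v-c["cy"])/c["fy"],1.])
    return o+d*(z-o[2])/d[2]
def proj(c,X):
    p=np.array(c["R"])@np.array(X,float)+np.array(c["t"])
    return np.array([c["fx"]*p[0]/p[2]+c["cx"],c["fy"]*p[1]/p[2]+c["cy"]])
def crop(c,u,v,r,k):
    f=c["frame"]; u=int(u);v=int(v)
    f=cv2.copyMakeBorder(f,r,r,r,r,cv2.BORDER_CONSTANT)
    return cv2.resize(f[v:v+2*r,u:u+2*r],None,fx=k,fy=k,interpolation=cv2.INTER_CUBIC)
E
python3 - <<'E'
from h import *
c=camera("top")
rows=[[(113,215),(417,219),(167,248),(380,253)],[(289,146),(388,166),(335,212),(264,250)]]
cv2.imwrite("pics/top1.png",np.vstack([np.hstack([crop(c,u,v,25,4) for u,v in r]) for r in rows]))
c=camera("scene")
rows=[[(398,308),(211,161),(374,263),(252,170)],[(213,231),(186,183),(244,192),(310,209)]]
cv2.imwrite("pics/scene1.png",np.vstack([np.hstack([crop(c,u,v,25,4) for u,v in r]) for r in rows]))
E
```

```text
(no output)
```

View pics/top1.png

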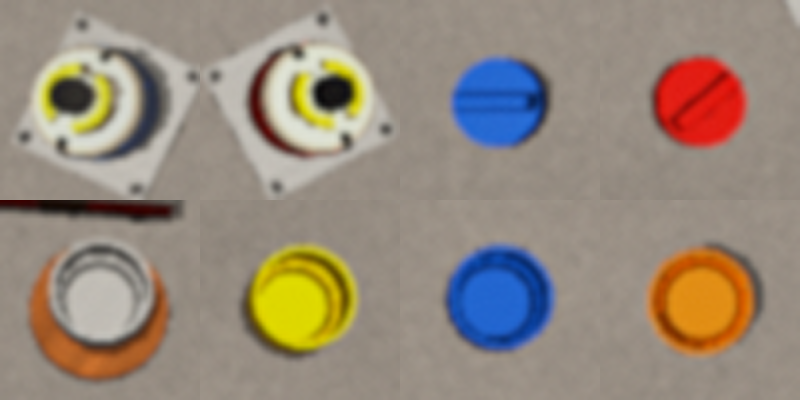

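View pics/scene1.png

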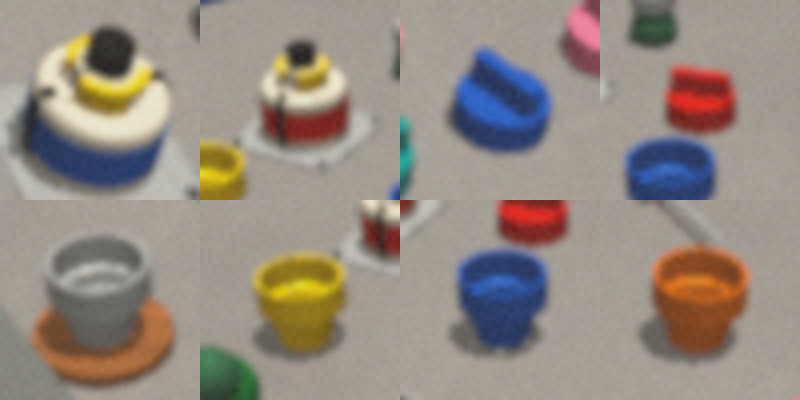

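```bash
cat >> h.py <<'E'
RNG={'red':[(0,150,60,6,256,256),(174,150,60,180,256,256)],'blue':[(102,150,60,120,256,256)],'yellow':[(24,140,60,34,256,256)],'orange':[(8,150,80,20,256,256)]}
def mask(c,u,v,r,col,k=4):
    im=crop(c,u,v,r,k); h=cv2.cvtColor(im,cv2.COLOR_BGR2HSV)
    if callable(col): m=col(im,h)
    else:
        m=np.zeros(h.shape[:2],np.uint8)
        for a in RNG[col]: m|=cv2.inRange(h,np.array(a[:3]),np.array([min(x,255) for x in a[3:]]))
    return m
def big(m):
    cs,_=cv2.findContours(m,cv2.RETR_EXTERNAL,cv2.CHAIN_APPROX_NONE)
    return max(cs,key=cv2.contourArea)
def topix(p,u,v,r,k=4):  # crop px -> image px
    p=np.asarray(p,float); return (p+0.5)/k-0.5+np.array([int(u)-r,int(v)-r])
def hullpts(c,u,v,r,col,z,k=4):
    h=cv2.convexHull(big(mask(c,u,v,r,col,k)))[:,0]
    return np.array([ray(c,*topix(p,u,v,r,k),z)[:2] for p in h])
def ell(c,u,v,r,col,k=4):
    h=cv2.convexHull(big(mask(c,u,v,r,col,k)))
    # resample hull outline evenly
    m=np.zeros((2*r*k,2*r*k),np.uint8); cv2.fillConvexPoly(m,h,255)
    e=cv2.fitEllipse(big(m)); return topix(e[0],u,v,r,k),np.array(e[1])/k,e[2]
E
python3 - <<'E'
from h import *
c=camera("top"); s=camera("scene")
for n,u,v,z in [('yellow',388,166,39),('blue',335,212,39),('orange',264,250,39)]:
    p,d,a=ell(c,u,v,25,n); X=ray(c,*p,z); print('cup',n,p.round(1),d.round(1),X.round(1),'diam mm',(d*(1118-39)/473.6).round(1), 'scene rim centre px',proj(s,[*X[:2],50]).round(1))
for n,u,v in [('blue',167,248),('red',380,253)]:
    p,d,a=ell(c,u,v,20,n); X=ray(c,*p,12); print('cap',n,p.round(1),d.round(1),X.round(1),(d*(1118-12)/473.6).round(1))
dark=lambda im,h: (cv2.inRange(im,(0,0,0),(90,90,90)))
cream=lambda im,h: cv2.inRange(h,(15,15,190),(35,255,255))
for n,u,v in [('blue',113,215),('red',417,219)]:
    im=crop(c,u,v,25,4); cv2.imwrite(f"pics/m_{n}.png",np.hstack([cream(im,cv2.cvtColor(im,cv2.COLOR_BGR2HSV)),dark(im,None)]))
    p,d,a=ell(c,u,v,25,cream); print('pot',n,p.round(1),d.round(1),ray(c,*p,44).round(1),(d*(1118-44)/473.6).round(1))
cv2.imwrite("pics/m.png",np.vstack([cv2.imread(f"pics/m_{n}.png") for n in ('blue','red')]))
E
```

```text
cup yellow [388.2 165.2] [26.2 26.9] [ 640.8 -266.2   39. ] diam mm [59.6 61.2] scene rim centre px [185.4 176.1]
cup blue [334.5 211.1] [25.  25.6] [ 534.2 -140.1   39. ] diam mm [57.  58.4] scene rim centre px [244.4 184.3]
cup orange [263.9 249.8] [26.2 26.6] [446.1  21.5  39. ] diam mm [59.6 60.6] scene rim centre px [309.9 201.5]
cap blue [166.4 248.2] [21.2 22.6] [451.  249.4  12. ] [49.6 52.7]
cap red [379.5 253.1] [22.  22.9] [ 438.7 -246.3   12. ] [51.3 53.6]
pot blue [107.9 215.3] [24.9 28.7] [525.1 377.1  44. ] [56.4 65. ]
pot red [424.  216.9] [21.6 25. ] [ 519.9 -343.    44. ] [49.  56.8]
```

View pics/m.png

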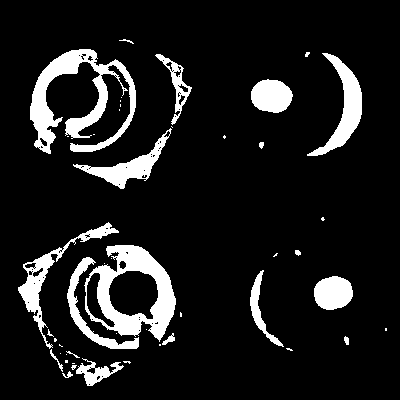

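```bash
python3 - <<'E'
from h import *
c=camera("top")
for n,u,v in [('blue',110,215),('red',419,218)]:
    cv2.imwrite(f"pics/pot_{n}.png",crop(c,u,v,25,12))
E
```

```text
(no output)
```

View pics/pot_blue.png

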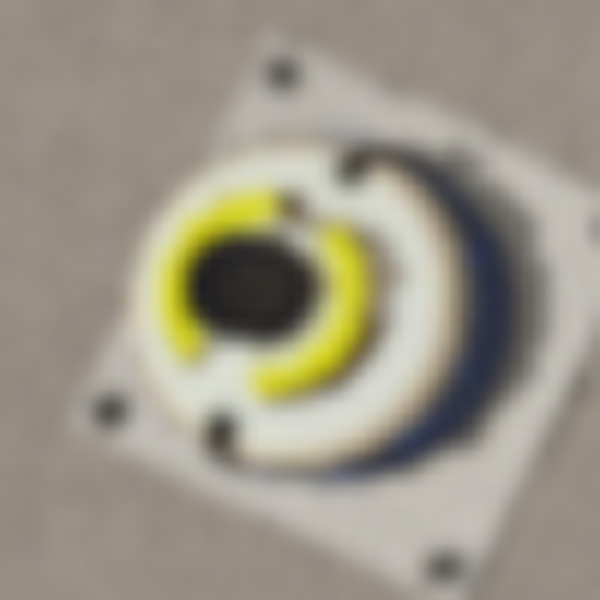

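View pics/pot_red.png

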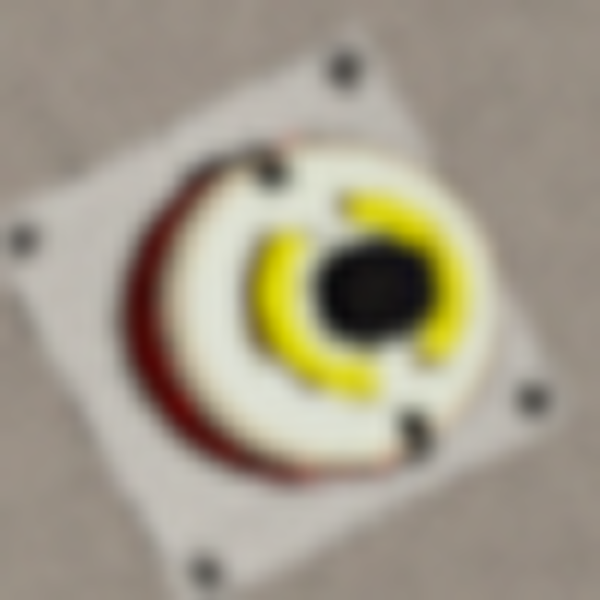

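```bash
python3 - <<'E'
from h import *
c=camera("top"); s=camera("scene")
D={'blue':(85,190,(301,305),(362,319),(267,294),[(348,163),(222,440)],[(283,72),(110,410),(446,566),(604,228)]),
'red':(394,193,(331,304),(276,320),(361,295),[(268,168),(416,437)],[(345,68),(533,400),(205,573),(21,240)])}
for n,(u0,v0,sh,pl,rg,st,sc) in D.items():
    f=lambda p,z: ray(c,u0+(p[0]+.5)/12-.5,v0+(p[1]+.5)/12-.5,z)[:2]
    print(n,'sh',f(sh,44).round(1),'ring',f(rg,58).round(1),'plate',f(pl,3).round(1))
    a,b=[f(p,44) for p in st]; d=a-b; print('stripe mid',((a+b)/2).round(1),np.linalg.norm(d).round(1),'ang',np.degrees(np.arctan2(d[1],d[0])).round(1))
    S=[f(p,3) for p in sc]
    for i in range(4):
        d=S[(i+1)%4]-S[i]; print('  edge',np.linalg.norm(d).round(1),np.degrees(np.arctan2(d[1],d[0])).round(1))
    m=f(sh,44)
    print('scene seal top px',proj(s,[*m,72]).round(1),'shoulder',proj(s,[*m,44]).round(1))
for n,u,v in [('blue',167,248),('red',380,253)]:
    cv2.imwrite(f"pics/cap_{n}.png",crop(c,u,v,15,18))
cv2.imwrite("pics/caps.png",np.hstack([cv2.imread("pics/cap_blue.png"),cv2.imread("pics/cap_red.png")]))
i=crop(c,289,146,25,12); cv2.imwrite("pics/base.png",i)
E
```

```text
blue sh [525.8 373.2] ring [526.6 374.8] plate [527.  375.6]
stripe mid [526.6 376.3] 57.2 ang -22.5
  edge 74.1 154.9
  edge 74.0 -114.6
  edge 72.6 -23.4
  edge 71.8 64.2
scene seal top px [400.5 291.8] shoulder [397.8 302.4]
red sh [ 517.8 -336.3] ring [ 518.2 -337.7] plate [ 518.2 -338. ]
stripe mid [ 518.1 -338.4] 57.5 ang 27.0
  edge 74.3 -152.4
  edge 73.8 117.3
  edge 73.9 27.4
  edge 73.5 -62.4
scene seal top px [211.8 147.1] shoulder [212.5 155.7]
```

View pics/caps.png

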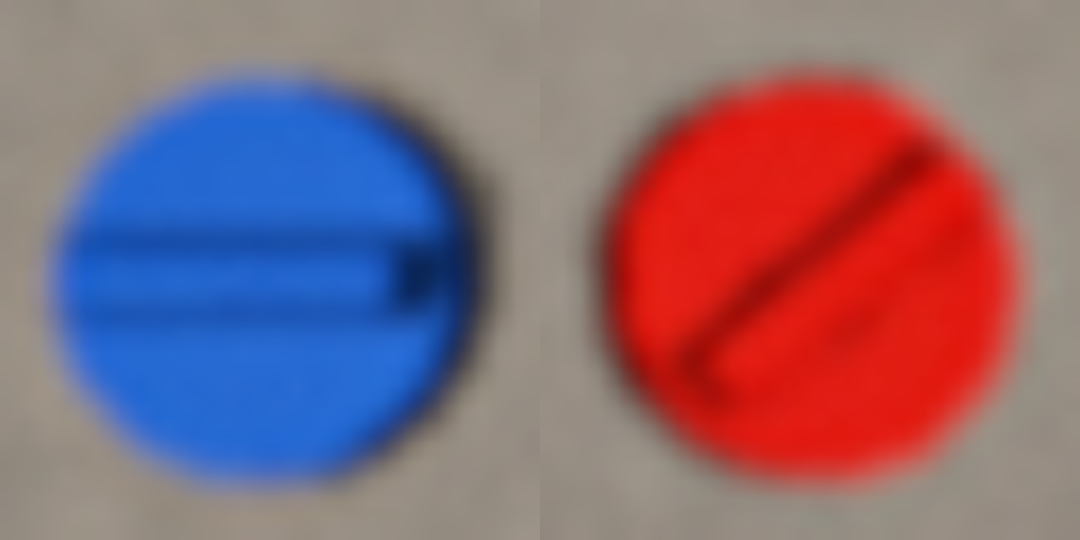

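View pics/base.png

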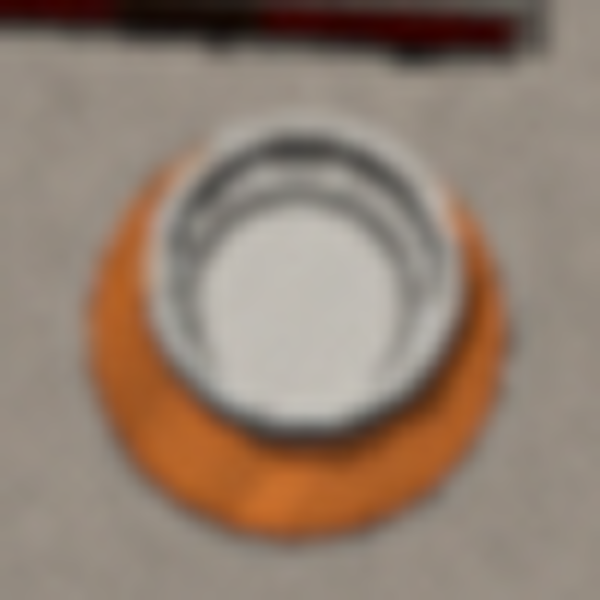

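```bash
cat >> h.py <<'E'
def plan(x,y,z,jaw):
    st=monitor.read_state(); p=st['eef_pos']; w,a,b,c=st['eef_rot']
    Rm=np.array([[1-2*(b*b+c*c),2*(a*b-w*c),2*(a*c+w*b)],[2*(a*b+w*c),1-2*(a*a+c*c),2*(b*c-w*a)],[2*(a*c-w*b),2*(b*c+w*a),1-2*(a*a+b*b)]])
    j=np.degrees(np.arctan2(Rm[1,0],Rm[0,0])); d=np.array([x,y,z])-p
    o=Rm.T@d; sp=-((jaw-j+180)%360-180)
    print(f"t={st['time_s']:.1f} pos {p.round(1)} jaw {j:.1f} grip {st['grip_width']:.1f} F {st['wrist_force'].round(1)} q6 {np.degrees(st['qpos'][5]):.0f} -> offset {o.round(1).tolist()} spin {sp:.1f}; xydir z: (0,0,10) world = {(Rm.T@[0,0,10]).round(2).tolist()}")
E
python3 - <<'E'
from h import *
c=camera("top"); s=camera("scene")
f=lambda u0,v0,k,p,z: ray(c,u0+(p[0]+.5)/k-.5,v0+(p[1]+.5)/k-.5,z)[:2].round(1)
print('base rim',f(264,121,12,(307,270),60),'foot',f(264,121,12,(296.5,330),6))
print('base mid hull',f(264,121,12,(307,274),49))
a=f(365,238,18,(690-540,355),38);b=f(365,238,18,(925-540,150),38);d=b-a;print('red fin',np.degrees(np.arctan2(d[1],d[0])),np.linalg.norm(d))
a=f(152,233,18,(85,240),38);b=f(152,233,18,(430,243),38);d=b-a;print('blue fin',np.degrees(np.arctan2(d[1],d[0])),np.linalg.norm(d))
print('blue fin midline pt',f(152,233,18,(250,278),38),'sides',f(152,233,18,(250,233),38),f(152,233,18,(250,322),38))
# scene: hull ellipse of caps
cv2.imwrite("pics/sc.png",np.hstack([crop(s,374,263,22,13),crop(s,252,170,15,19)]))
for n,X in [('blue',(451,249.4)),('red',(438.7,-246.3))]:
    e=[proj(s,[X[0]+25.5*np.cos(t),X[1]+25.5*np.sin(t),20]) for t in np.radians(range(0,360,5))]
    e=np.array(e); print(n,'pred top circle px range',e.min(0).round(1),e.max(0).round(1))
plan(438.7,-246.3,120,41)
E
```

```text
base rim [688.5 -36.4] foot [689.8 -35.8]
base mid hull [690.5 -36.7]
red fin -49.788997543701235 39.807662578955856
blue fin -90.65703288999475 43.60286687822258
blue fin midline pt [450.8 245.5] sides [456.4 245.6] [445.2 245.4]Traceback (most recent call last):
  File "<stdin>", line 10, in <module>
    return _nx.concatenate(arrs, 1, dtype=dtype, casting=casting)
           ~~~~~~~~~~~~~~~^^^^^^^^^^^^^^^^^^^^^^^^^^^^^^^^^^^^^^^
ValueError: all the input array dimensions except for the concatenation axis must match exactly, but along dimension 0, the array at index 0 has size 572 and the array at index 1 has size 570
```

```bash
python3 - <<'E'
from h import *
s=camera("scene")
T=np.radians(range(0,360,5))
circ=lambda X,r,z: np.array([proj(s,[X[0]+r*np.cos(t),X[1]+r*np.sin(t),z]) for t in T])
def cmp(n,u,v,col,X,zs,r):
    h=topix(cv2.convexHull(big(mask(s,u,v,25,col)))[:,0],u,v,25)
    e=np.vstack([circ(X,r,z) for z in zs])
    print(n,'meas L/R/bot',h[:,0].min().round(1),h[:,0].max().round(1),h[:,1].max().round(1),h[:,1].min().round(1),'pred',e[:,0].min().round(1),e[:,0].max().round(1),e[:,1].max().round(1),e[:,1].min().round(1))
cmp('capblue',374,263,'blue',(451,249.4),(0,20),25.5)
cmp('capred',252,170,'red',(438.7,-246.3),(0,20),25.5)
for n,u,v,X in [('yellow',186,183,(640.8,-266.2)),('blue',244,192,(534.2,-140.1)),('orange',310,209,(446.1,21.5))]:
    cmp(n,u,v,n,X,(28,50),29.5)
plan(438.7,-246.3,120,41)
E
```

```text
capblue meas L/R/bot 363.4 385.4 273.9 250.9 pred 361.9 386.8 276.0 253.5
capred meas L/R/bot 243.6 259.9 176.9 161.9 pred 243.4 260.9 178.1 163.5
yellow meas L/R/bot 174.6 196.1 184.1 172.4 pred 174.2 197.2 188.9 170.6
blue meas L/R/bot 234.4 254.1 199.4 180.6 pred 233.1 255.7 197.5 178.5
orange meas L/R/bot 298.4 321.1 221.1 195.6 pred 297.6 321.9 215.6 195.1
t=0.6 pos [254.1 571.  191.7] jaw 66.0 grip 87.7 F [-0.1 -0.2 -0.3] q6 -1 -> offset [-671.6, 500.9, 71.7] spin 25.0; xydir z: (0,0,10) world = [-0.0, 0.0, -10.0]
```

```bash
python3 - <<'E'
from h import *
plan(451,249,100,-0.6)
E
```

```text
t=0.6 pos [254.1 571.  191.7] jaw 66.0 grip 87.7 F [-0.1 -0.2 -0.3] q6 -1 -> offset [-214.1, 310.8, 91.7] spin 66.6; xydir z: (0,0,10) world = [-0.0, 0.0, -10.0]
```

Request:
jog_arm([
  [-30, 40, 0],
  [-60, 80, 0],
  [-90, 130, 0],
  [-120, 175, 20],
  [-150, 220, 40],
  [-180, 260, 60],
  [-200, 290, 80],
  [-214, 311, 92],
  [-214, 311, 92],
  [-214, 311, 92],
  [-214, 311, 92],
  [-214, 311, 92],
  [-214, 311, 92],
  [-214, 311, 92],
], fingers=[0, 0, 0, 0, 0, 0, 0, 0, 0, 0, 0, 0, 0, 0], spin=[8, 16, 24, 32, 40, 48, 56, 62, 66.6, 66.6, 66.6, 66.6, 66.6, 66.6])

```text
time_s: 2.0
eef_pos: [451.1, 249.7, 100.0]
eef_rot: [-0.0, 1.0, -0.004, 0.0]
wrist_force: [0.2, -0.0, -0.7]
grip_width: 44.0
```

```bash
python3 - <<'E'
from h import *
plan(451,249.2,22,-0.6)
c=camera("top");s=camera("scene")
cv2.imwrite("pics/a1.png",np.hstack([crop(c,167,248,25,8),crop(s,374,255,25,8)]))
E
```

```text
t=2.0 pos [451.1 249.7 100. ] jaw -0.5 grip 44.0 F [ 0.2 -0.  -0.7] q6 28 -> offset [-0.1, 0.5, 78.0] spin 0.1; xydir z: (0,0,10) world = [0.01, -0.0, -10.0]
```

View pics/a1.png

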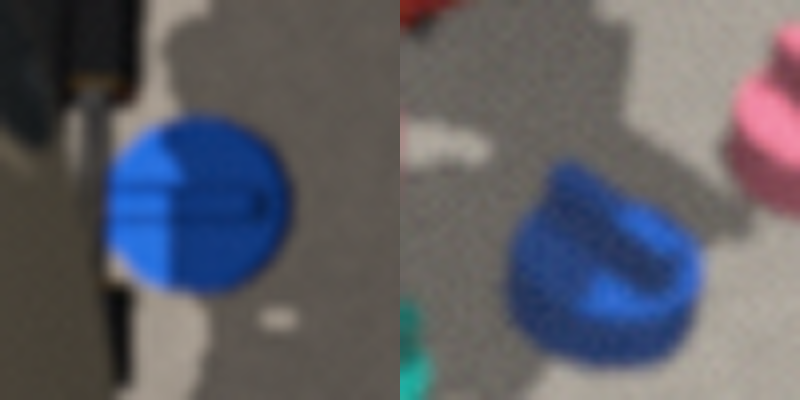

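Request:
jog_arm([
  [0, 0, 30],
  [0, 0.4, 60],
  [0, 0.4, 78],
  [0, 0.4, 78],
  [0, 0.4, 78],
  [0, 0.4, 78],
  [0, 0.4, 78],
  [0, 0.4, 78],
  [0, 0.4, 78],
  [0, 0.4, 78],
], fingers=[0, 0, 0, 0, 1, 1, 1, 1, 1, 1], spin=[0, 0, 0, 0, 0, 0, 0, 0, 0, 0])

```text
time_s: 3.1
eef_pos: [451.3, 249.2, 22.2]
eef_rot: [-0.0, 1.0, -0.005, 0.0]
wrist_force: [0.3, -0.3, 0.0]
grip_width: 1.0
```

```bash
python3 - <<'E'
from h import *
plan(526.6,375.5,130,65.8)
E
```

```text
t=3.1 pos [451.3 249.2  22.2] jaw -0.5 grip 1.0 F [ 0.3 -0.3  0. ] q6 28 -> offset [74.3, -127.1, -107.7] spin -66.3; xydir z: (0,0,10) world = [0.01, -0.0, -10.0]
```

```bash
python3 - <<'E'
from h import *
c=camera("top");s=camera("scene")
cv2.imwrite("pics/a2.png",np.hstack([crop(c,167,248,25,8),crop(s,374,255,25,8)]))
cv2.imwrite("pics/a2b.png",s["frame"])
E
```

```text
(no output)
```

View pics/a2.png

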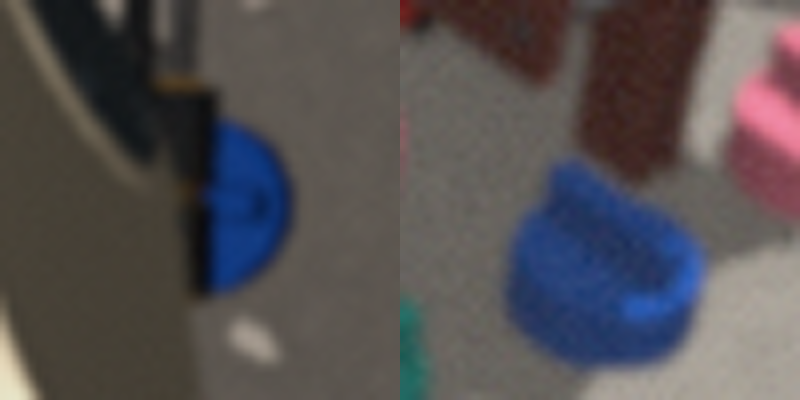

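View pics/a2b.png

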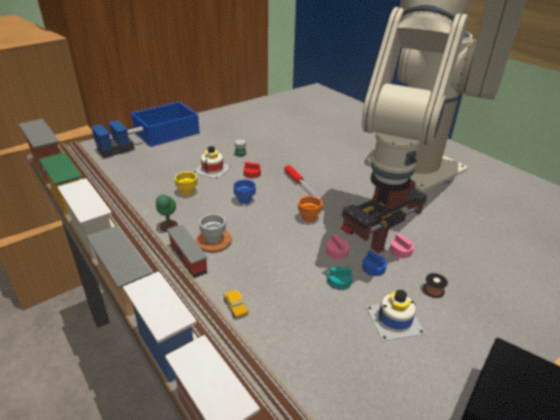

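```bash
python3 - <<'E'
from h import *
c=camera("top");s=camera("scene")
for z in (22,41,60,100):
  print(z,[ (proj(c,[451+dx,249+dy,z]).round(1).tolist(),proj(s,[451+dx,249+dy,z]).round(1).tolist()) for dx,dy in ((0,0),(0,-10),(0,10),(14,0),(-14,0))])
f=crop(c,150,240,45,8); cv2.imwrite("pics/a3.png",np.ascontiguousarray(f[:600]))
f=crop(s,374,240,35,8); cv2.imwrite("pics/a4.png",f)
E
```

```text
22 [([165.5, 248.1], [374.9, 260.4]), ([169.8, 248.0], [371.5, 257.9]), ([161.2, 248.1], [378.3, 262.9]), ([165.7, 242.0], [370.4, 262.9]), ([165.4, 254.2], [379.3, 257.9])]
41 [([163.6, 247.8], [376.1, 253.7]), ([168.0, 247.8], [372.7, 251.2]), ([159.2, 247.9], [379.6, 256.2]), ([163.7, 241.7], [371.6, 256.1]), ([163.4, 254.1], [380.6, 251.2])]
60 [([161.6, 247.6], [377.4, 246.8]), ([166.0, 247.6], [374.0, 244.4]), ([157.1, 247.6], [381.0, 249.3]), ([161.7, 241.3], [372.9, 249.3]), ([161.4, 253.9], [382.0, 244.4])]
100 [([157.1, 247.1], [380.3, 231.9]), ([161.7, 247.1], [376.7, 229.5]), ([152.4, 247.2], [383.9, 234.3]), ([157.2, 240.6], [375.6, 234.3]), ([156.9, 253.7], [384.9, 229.5])]
```

View pics/a3.png

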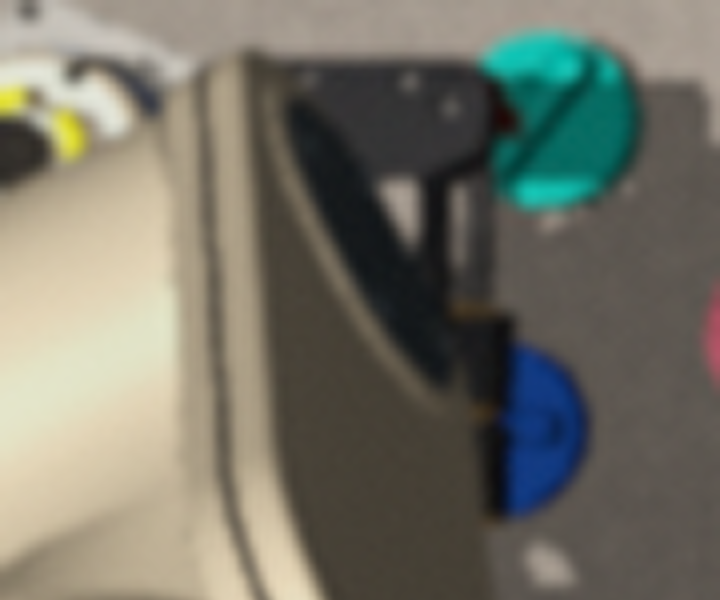

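View pics/a4.png

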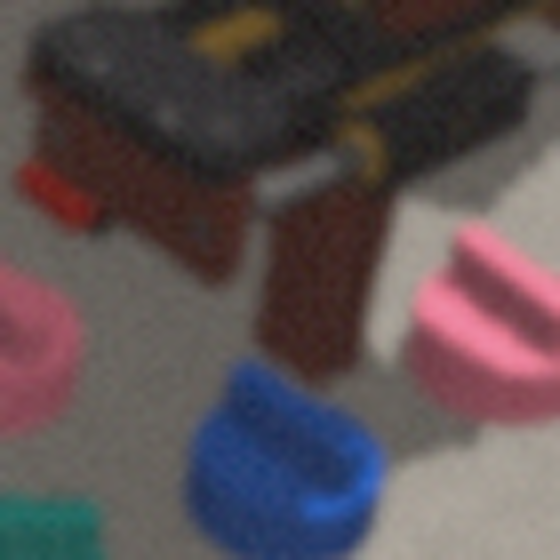

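```bash
python3 - <<'E'
from h import *
s=camera("scene"); print(monitor.read_state()['grip_width'])
f=s["frame"][235:280,350:400]; cv2.imwrite("pics/a5.png",cv2.resize(f,None,fx=13,fy=13,interpolation=cv2.INTER_LANCZOS4))
E
```

```text
0.49979919184544513
```

View pics/a5.png

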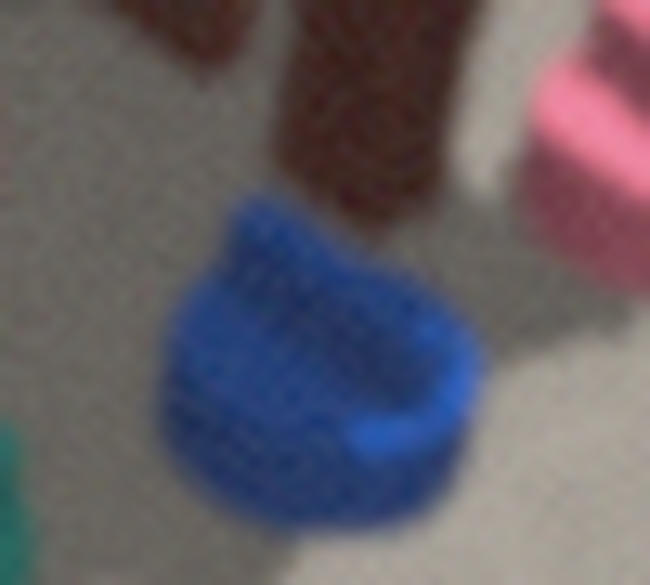

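Request:
jog_arm([
  [0, 0, 0],
  [0, 0, 0],
  [0, 0, 0],
  [0, 0, 0],
  [0, 0, 2],
  [0, 0, 4],
  [0, 0, 4],
], fingers=[0, 0, 0, 0, 0, 0, 0], spin=[0, 0, 0, 0, 0, 0, 0])

```text
time_s: 4.05
eef_pos: [450.9, 248.9, 17.5]
eef_rot: [0.0, 1.0, -0.005, -0.0]
wrist_force: [0.3, -0.2, -0.6]
grip_width: 43.8
```

```bash
python3 - <<'E'
from h import *
s=camera("scene"); c=camera("top"); print(monitor.read_state()['grip_width'])
a=cv2.resize(s["frame"][225:280,350:400],None,fx=8,fy=8,interpolation=cv2.INTER_CUBIC)
b=cv2.resize(c["frame"][225:280,140:190],None,fx=8,fy=8,interpolation=cv2.INTER_CUBIC)
cv2.imwrite("pics/a6.png",np.hstack([a,b]))
E
```

```text
44.1131365500435
```

View pics/a6.png

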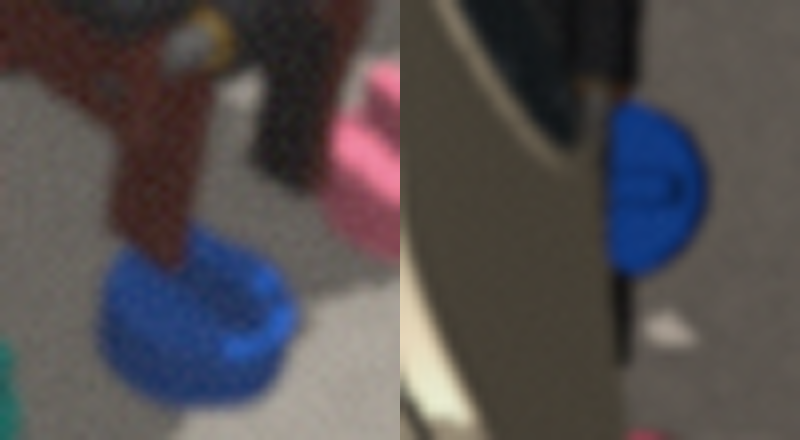

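Request:
jog_arm([
  [0, 0, 5],
  [0, 0, 10],
  [0, 0, 15],
  [0, 0, 18],
  [0, 0, 18],
], fingers=[0, 0, 0, 0, 0], spin=[0, 0, 0, 0, 0])

```text
time_s: 4.65
eef_pos: [450.6, 248.8, -0.9]
eef_rot: [0.0, 1.0, -0.005, -0.0]
wrist_force: [-1.0, -0.4, 0.5]
grip_width: 43.8
```

```bash
python3 - <<'E'
from h import *
s=camera("scene"); c=camera("top"); print(monitor.read_state()['grip_width'])
a=cv2.resize(s["frame"][225:280,350:400],None,fx=8,fy=8,interpolation=cv2.INTER_CUBIC)
b=cv2.resize(c["frame"][225:280,140:190],None,fx=8,fy=8,interpolation=cv2.INTER_CUBIC)
cv2.imwrite("pics/a7.png",np.hstack([a,b]))
E
```

```text
43.93733114842662
```

View pics/a7.png

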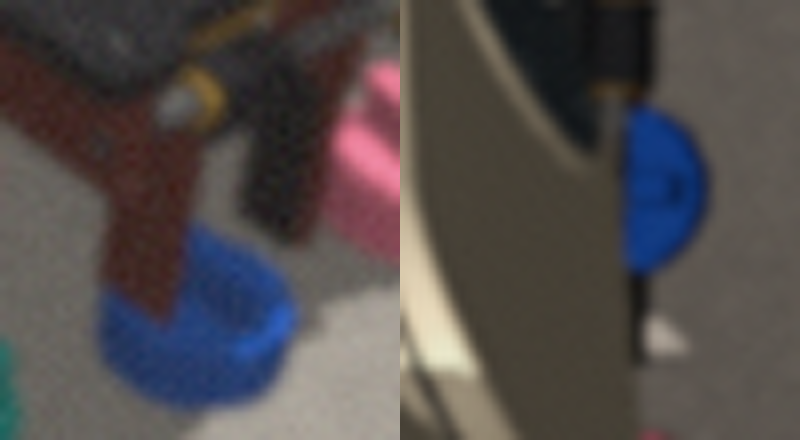

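Request:
jog_arm([
  [0, 0, 3],
  [0, 0, 5],
  [0, 0, 7],
  [0, 0, 7],
], fingers=[0, 0, 0, 0], spin=[0, 0, 0, 0])

```text
time_s: 5.15
eef_pos: [450.8, 248.9, -7.7]
eef_rot: [0.0, 1.0, -0.005, -0.0]
wrist_force: [-0.6, -0.5, -0.2]
grip_width: 43.8
```

Request:
jog_arm([
  [0, 0, 1],
  [0, 0, 2],
  [0, 0, 3],
  [0, 0, 3],
], fingers=[0, 0, 0, 0], spin=[0, 0, 0, 0])

```text
time_s: 5.55
eef_pos: [450.8, 248.9, -10.6]
eef_rot: [0.0, 1.0, -0.005, -0.0]
wrist_force: [0.4, -0.5, 0.8]
grip_width: 43.5
```

Request:
jog_arm([
  [0, 0, 0],
  [0, 0, 0],
  [0, 0, 0],
  [0, 0, 0],
  [0, 0, 0],
  [0, 0, 0],
  [0, 0, 0],
], fingers=[1, 1, 1, 1, 1, 1, 1], spin=[0, 0, 0, 0, 0, 0, 0])

```text
time_s: 6.25
eef_pos: [450.9, 248.9, -10.6]
eef_rot: [0.0, 1.0, -0.005, -0.0]
wrist_force: [1.6, 0.3, -0.0]
grip_width: 9.7
```

```bash
python3 - <<'E'
from h import *
s=camera("scene"); c=camera("top"); print(monitor.read_state()['grip_width'])
a=cv2.resize(s["frame"][225:280,350:400],None,fx=8,fy=8,interpolation=cv2.INTER_CUBIC)
b=cv2.resize(c["frame"][225:280,140:190],None,fx=8,fy=8,interpolation=cv2.INTER_CUBIC)
cv2.imwrite("pics/a8.png",np.hstack([a,b]))
E
```

```text
9.754071111814866
```

View pics/a8.png

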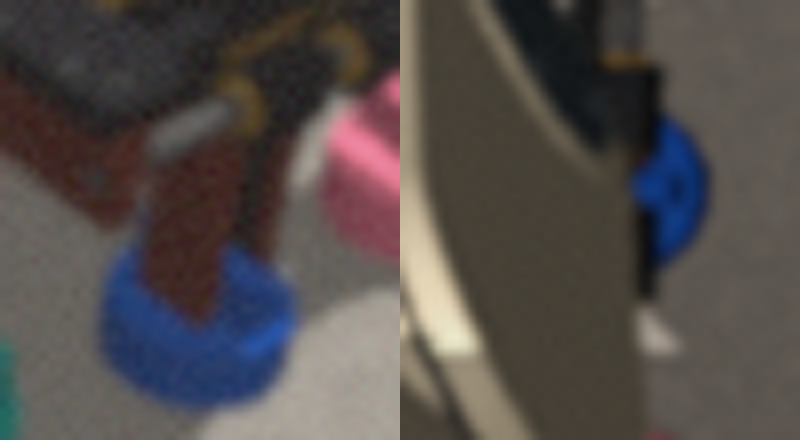

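```bash
python3 - <<'E'
from h import *
plan(526.6,375.5,80,65.8)
E
```

```text
t=6.3 pos [450.9 249.  -10.6] jaw -0.5 grip 9.8 F [0.2 0.5 0.6] q6 28 -> offset [74.5, -127.2, -90.6] spin -66.3; xydir z: (0,0,10) world = [-0.0, 0.0, -10.0]
```

Request:
jog_arm([
  [0, 0, -20],
  [0, 0, -40],
  [0, 0, -60],
  [0, 0, -80],
  [0, 0, -91],
  [10, -15, -91],
  [20, -32, -91],
  [30, -50, -91],
  [40, -70, -91],
  [50, -90, -91],
  [60, -105, -91],
  [68, -118, -91],
  [74.5, -127, -91],
  [74.5, -127, -91],
  [74.5, -127, -91],
  [74.5, -127, -91],
  [74.5, -127, -91],
], fingers=[1, 1, 1, 1, 1, 1, 1, 1, 1, 1, 1, 1, 1, 1, 1, 1, 1], spin=[0, 0, 0, 0, 0, -8, -16, -24, -32, -40, -48, -55, -62, -66.3, -66.3, -66.3, -66.3])

```text
time_s: 8.05
eef_pos: [526.3, 374.9, 80.1]
eef_rot: [-0.0, 0.84, 0.542, -0.001]
wrist_force: [-0.3, -0.7, 0.0]
grip_width: 10.0
```

```bash
python3 - <<'E'
from h import *
plan(526.6,375.5,50,65.8)
s=camera("scene"); c=camera("top")
a=cv2.resize(s["frame"][262:332,360:430],None,fx=8,fy=8,interpolation=cv2.INTER_CUBIC)
cv2.imwrite("pics/b1.png",a)
cv2.imwrite("pics/b1t.png",cv2.resize(c["frame"][180:250,70:150],None,fx=8,fy=8,interpolation=cv2.INTER_CUBIC))
# predicted circle of cap lower edge centre & pot
for z in (80,90,100): print(z,proj(s,[526.6,375.5,z]).round(1))
E
```

```text
t=8.1 pos [526.3 374.9  80.1] jaw 65.7 grip 10.0 F [-0.3 -0.7  0. ] q6 -31 -> offset [0.7, 0.1, 30.1] spin -0.1; xydir z: (0,0,10) world = [-0.01, -0.01, -10.0]
80 [401.9 289.5]
90 [402.9 285.6]
100 [403.9 281.6]
```

View pics/b1.png

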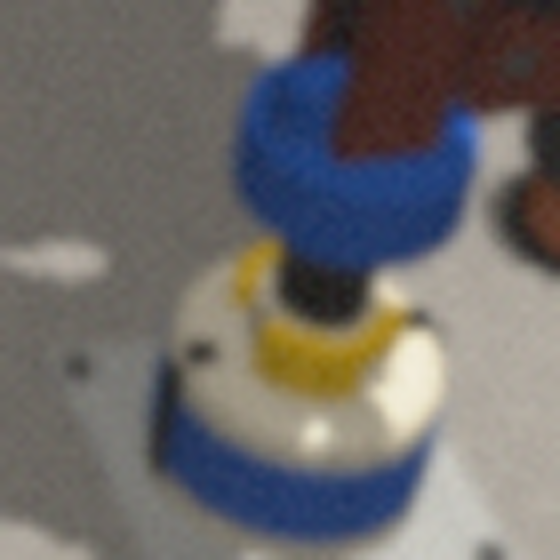

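View pics/b1t.png

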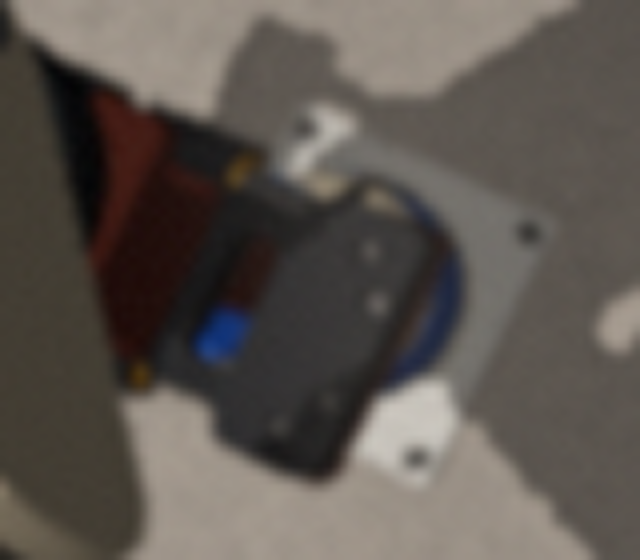

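Request:
jog_arm([
  [0.5, 0.2, 8],
  [0.5, 0.2, 16],
  [0.5, 0.2, 22],
  [0.5, 0.2, 28],
  [0.5, 0.2, 33],
  [0.5, 0.2, 33],
], fingers=[1, 1, 1, 1, 1, 1], spin=[0, 0, 0, 0, 0, 0])

```text
time_s: 8.75
eef_pos: [526.3, 375.0, 46.2]
eef_rot: [0.0, 0.84, 0.543, -0.001]
wrist_force: [-0.9, -0.3, -0.8]
grip_width: 9.8
```

Request:
jog_arm([
  [0, 0, 2],
  [0, 0, 4],
  [0, 0, 6],
  [0, 0, 8],
  [0, 0, 8],
], fingers=[1, 1, 1, 1, 1], spin=[0, 0, 0, 0, 0])

```text
time_s: 9.25
eef_pos: [526.7, 375.3, 38.6]
eef_rot: [-0.0, 0.84, 0.543, -0.001]
wrist_force: [-0.3, -0.4, 4.9]
grip_width: 9.7
```

Request:
jog_arm([
  [0, 0, 2],
  [0, 0, 4],
  [0, 0, 5.5],
  [0, 0, 6],
  [0, 0, 6],
], fingers=[1, 1, 1, 1, 1], spin=[0, 0, 0, 0, 0])

```text
time_s: 9.75
eef_pos: [526.7, 375.3, 33.5]
eef_rot: [-0.0, 0.84, 0.543, -0.001]
wrist_force: [-2.7, -1.6, 8.9]
grip_width: 9.9
```

Request:
jog_arm([
  [0, 0, 0.5],
  [0, 0, 0.5],
  [0, 0, 0.5],
  [0, 0, 0.5],
  [0, 0, 0.5],
  [0, 0, 0.5],
  [0, 0, 0.5],
  [0, 0, 0.5],
  [0, 0, 0.5],
  [0, 0, 0.5],
  [0, 0, 0.5],
  [0, 0, 0.5],
], fingers=[1, 1, 1, 1, 1, 1, 1, 1, 1, 1, 1, 1], spin=[6, 12, 18, 24, 30, 36, 42, 48, 54, 59, 60, 60])

```text
time_s: 10.95
eef_pos: [527.5, 375.9, 34.0]
eef_rot: [-0.0, 0.999, 0.05, 0.0]
wrist_force: [0.2, -0.6, 7.0]
grip_width: 9.2
```

```bash
python3 - <<'E'
from h import *
plan(526.6,375.5,40,5.8); print(monitor.read_state()['torque'])
E
```

```text
t=10.9 pos [527.5 375.9  34. ] jaw 5.7 grip 9.2 F [ 0.2 -0.6  7. ] q6 29 -> offset [-0.9, 0.3, -6.0] spin -0.1; xydir z: (0,0,10) world = [0.01, -0.0, -10.0]
[-0.06989804  0.05292124  0.0319556 ]
```

Request:
jog_arm([
  [0, 0, -2],
  [0, 0, -4],
  [0, 0, -6],
  [0, 0, -6],
  [0, 0, -6],
  [0, 0, -6],
  [0, 0, -6],
  [0, 0, -30],
  [0, 0, -70],
  [0, 0, -110],
  [0, 0, -150],
  [0, 0, -150],
], fingers=[1, 1, 1, 1, 0.5, 0, 0, 0, 0, 0, 0, 0], spin=[0, 0, 0, 0, 0, 0, 0, 0, 0, 0, 0, 0])

```text
time_s: 12.15
eef_pos: [530.5, 377.9, 190.5]
eef_rot: [-0.003, 0.999, 0.05, 0.005]
wrist_force: [0.9, 0.6, 0.4]
grip_width: 43.6
```

```bash
python3 - <<'E'
from h import *
plan(438.7,-246.3,120,41)
s=camera("scene"); c=camera("top")
a=cv2.resize(s["frame"][272:342,360:430],None,fx=8,fy=8,interpolation=cv2.INTER_CUBIC)
b=cv2.resize(c["frame"][180:250,70:150],None,fx=8,fy=8,interpolation=cv2.INTER_CUBIC)
cv2.imwrite("pics/b2.png",a);cv2.imwrite("pics/b2t.png",b)
E
```

```text
t=12.2 pos [530.5 377.9 190.5] jaw 5.7 grip 43.6 F [0.9 0.6 0.4] q6 29 -> offset [-153.8, 612.5, 65.6] spin -35.3; xydir z: (0,0,10) world = [0.1, -0.05, -10.0]
```

View pics/b2.png

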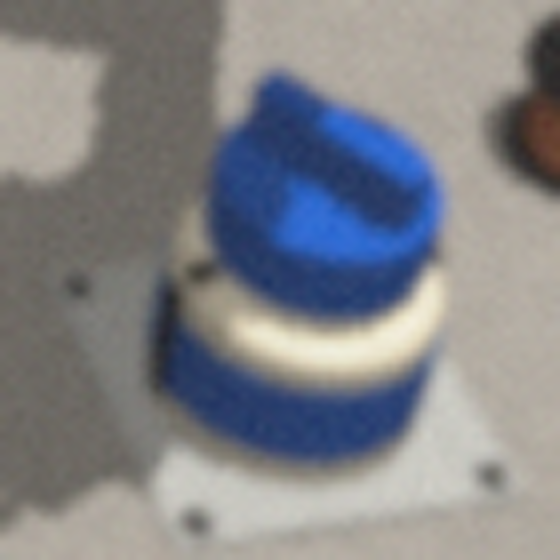

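View pics/b2t.png

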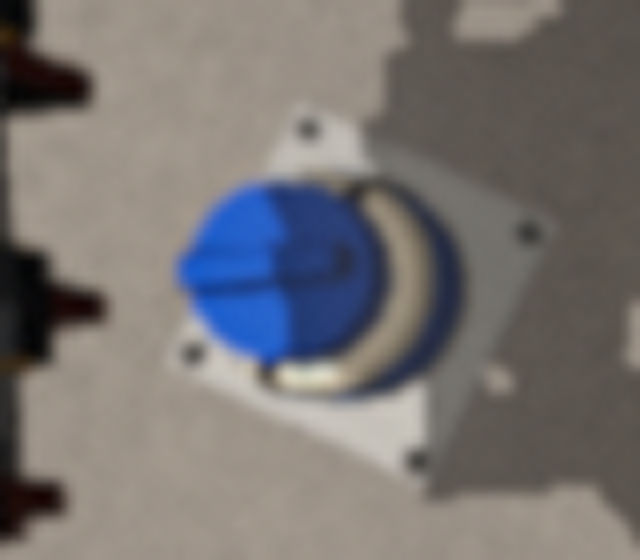

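```bash
python3 - <<'E'
from h import *
s=camera("scene"); c=camera("top")
p,d,a=ell(c,380,253,20,'red'); print(ray(c,*p,12).round(1),d)
p,d,a=ell(c,104,213,14,'blue'); print('blue cap on pot',p,d)
i=crop(c,380,253,15,16); j=crop(s,252,170,15,16)
cv2.imwrite("pics/r1.png",np.hstack([i,j]))
for n,u,v in [('yellow',388,166),('blue',335,212),('orange',264,250)]:
    p,d,a=ell(c,u,v,25,n); print(n,ray(c,*p,39).round(1))
E
```

```text
[ 438.7 -246.4   12. ] [21.97339058 22.90650177]
blue cap on pot [104.36348152 213.67419434] [21.39159966 22.69900894]
yellow [ 640.8 -266.2   39. ]
blue [ 534.2 -140.1   39. ]
orange [446.1  21.6  39. ]
```

View pics/r1.png

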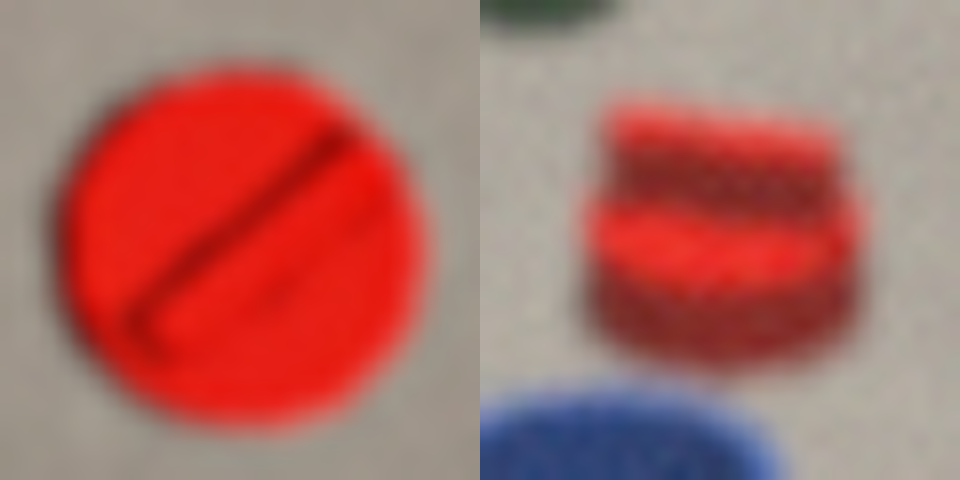

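```bash
python3 - <<'E'
from h import *
s=camera("scene"); c=camera("top")
def an(cam,u0,v0,k,a,b,z):
    f=lambda p: ray(cam,u0+(p[0]+.5)/k-.5,v0+(p[1]+.5)/k-.5,z)[:2]
    A,B=f(a),f(b); d=B-A; print(A.round(1),B.round(1),np.linalg.norm(d).round(1),np.degrees(np.arctan2(d[1],d[0])).round(1),'mid',((A+B)/2).round(1))
an(c,365,238,16,(130,310),(350,135),38)
an(c,365,238,16,(155,300),(335,158),20)
an(s,237,155,16,(130,108),(352,133),38)   # back top edge
an(s,237,155,16,(135,150),(352,165),38)
an(s,237,155,16,(135,190),(352,215),20)
plan(438.7,-246.3,50,40)
E
```

```text
[ 429.7 -225. ] [ 454.4 -256.9] 40.3 -52.3 mid [ 442.  -240.9]
[ 431.2 -232.3] [ 451.6 -258.8] 33.4 -52.5 mid [ 441.4 -245.5]
[ 453.  -263.5] [ 425.3 -232.7] 41.4 132.0 mid [ 439.2 -248.1]
[ 460.9 -249.8] [ 432.1 -222.9] 39.4 137.1 mid [ 446.5 -236.3]
[ 451.6 -264.7] [ 424.3 -234.4] 40.9 131.9 mid [ 437.9 -249.6]
t=12.4 pos [526.4 375.1 182.1] jaw 5.7 grip 43.8 F [-0.2  0.7  0.1] q6 29 -> offset [-148.5, 609.6, 133.1] spin -34.3; xydir z: (0,0,10) world = [-0.02, 0.01, -10.0]
```

Request:
jog_arm([
  [-10, 40, 0],
  [-20, 80, 0],
  [-30, 120, 0],
  [-40, 165, 0],
  [-50, 210, 0],
  [-62, 255, 0],
  [-73, 300, 0],
  [-84, 345, 0],
  [-95, 390, 0],
  [-106, 435, 0],
  [-117, 480, 20],
  [-128, 525, 40],
  [-138, 565, 60],
  [-145, 595, 90],
  [-148.5, 610, 120],
  [-148.5, 610, 133],
  [-148.5, 610, 133],
  [-148.5, 610, 133],
  [-148.5, 610, 133],
  [-148.5, 610, 133],
], fingers=[0, 0, 0, 0, 0, 0, 0, 0, 0, 0, 0, 0, 0, 0, 0, 0, 0, 0, 0, 0], spin=[-4, -8, -12, -16, -20, -24, -28, -32, -34.3, -34.3, -34.3, -34.3, -34.3, -34.3, -34.3, -34.3, -34.3, -34.3, -34.3, -34.3])

```text
time_s: 14.45
eef_pos: [439.7, -246.4, 51.3]
eef_rot: [0.001, 0.94, 0.342, -0.0]
wrist_force: [0.2, 1.0, 0.6]
grip_width: 43.6
```

```bash
python3 - <<'E'
from h import *
plan(438.7,-246.4,-10.5,40)
E
```

```text
t=14.4 pos [ 439.7 -246.4   51.3] jaw 40.0 grip 43.6 F [0.2 1.  0.6] q6 -70 -> offset [-0.7, -0.8, 61.8] spin 0.0; xydir z: (0,0,10) world = [-0.02, 0.02, -10.0]
```

Request:
jog_arm([
  [-0.7, -0.8, 20],
  [-0.7, -0.8, 40],
  [-0.7, -0.8, 52],
  [-0.7, -0.8, 58],
  [-0.7, -0.8, 61.5],
  [-0.7, -0.8, 61.5],
  [-0.7, -0.8, 61.5],
  [-0.7, -0.8, 61.5],
  [-0.7, -0.8, 61.5],
  [-0.7, -0.8, 61.5],
  [-0.7, -0.8, 61.5],
  [-0.7, -0.8, 61.5],
  [-0.7, -0.8, 61.5],
], fingers=[0, 0, 0, 0, 0, 0, 1, 1, 1, 1, 1, 1, 1], spin=[0, 0, 0, 0, 0, 0, 0, 0, 0, 0, 0, 0, 0])

```text
time_s: 15.75
eef_pos: [438.8, -246.5, -10.0]
eef_rot: [0.001, 0.94, 0.342, -0.0]
wrist_force: [-1.1, -0.4, 2.7]
grip_width: 9.7
```

```bash
python3 - <<'E'
from h import *
plan(518.1,-337.7,80,-62.6)
c=camera("top");s=camera("scene")
cv2.imwrite("pics/r2.png",np.hstack([crop(c,380,253,20,12),crop(s,252,165,20,12)]))
E
```

```text
t=15.8 pos [ 438.8 -246.5  -10. ] jaw 40.1 grip 9.7 F [-1.1 -0.4  2.7] q6 -70 -> offset [1.9, 121.1, -89.8] spin 102.7; xydir z: (0,0,10) world = [-0.02, 0.02, -10.0]
```

View pics/r2.png

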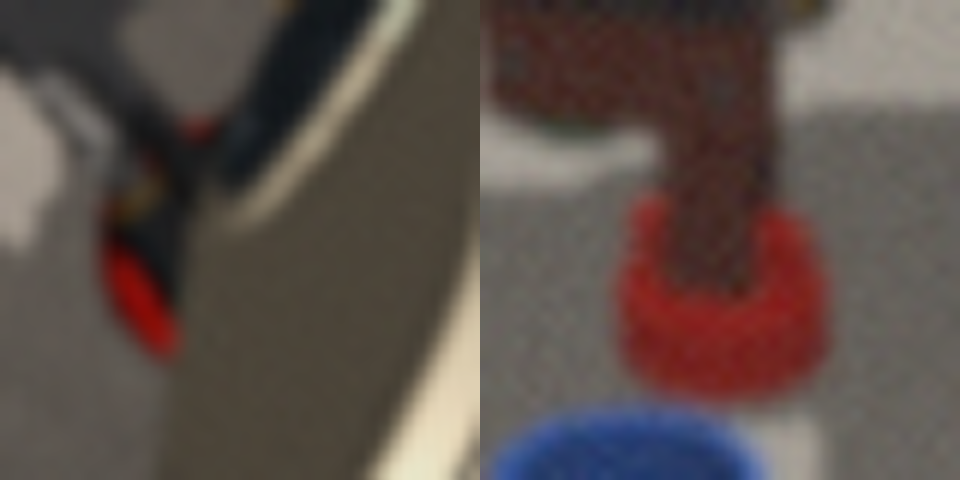

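Request:
jog_arm([
  [0, 0, -20],
  [0, 0, -40],
  [0, 0, -60],
  [0, 0, -80],
  [0, 0, -90],
  [0, 10, -90],
  [0, 20, -90],
  [0, 32, -90],
  [0, 44, -90],
  [0, 56, -90],
  [1, 68, -90],
  [1, 80, -90],
  [1, 92, -90],
  [1, 104, -90],
  [2, 114, -90],
  [2, 121, -90],
  [2, 121, -90],
  [2, 121, -90],
  [2, 121, -90],
  [2, 121, -90],
], fingers=[1, 1, 1, 1, 1, 1, 1, 1, 1, 1, 1, 1, 1, 1, 1, 1, 1, 1, 1, 1], spin=[0, 0, 0, 0, 0, 8, 16, 24, 32, 40, 48, 56, 64, 72, 80, 88, 96, 102.7, 102.7, 102.7])

```text
time_s: 17.85
eef_pos: [517.9, -337.4, 79.7]
eef_rot: [0.001, 0.855, -0.518, 0.0]
wrist_force: [-0.6, 0.1, -0.7]
grip_width: 9.7
```

```bash
python3 - <<'E'
from h import *
plan(518.1,-337.7,46,-62.6)
s=camera("scene"); c=camera("top")
cv2.imwrite("pics/r3.png",crop(s,211,150,25,14))
cv2.imwrite("pics/r3t.png",crop(c,425,215,30,12))
print(proj(s,[518.1,-337.7,44]),proj(s,[518.1,-337.7,100]))
E
```

```text
t=17.9 pos [ 517.9 -337.4   79.7] jaw -62.5 grip 9.7 F [-0.6  0.1 -0.7] q6 28 -> offset [0.4, -0.1, 33.7] spin 0.1; xydir z: (0,0,10) world = [0.02, 0.02, -10.0]
[212.14474412 155.58636976] [210.85193733 138.13997003]
```

View pics/r3.png

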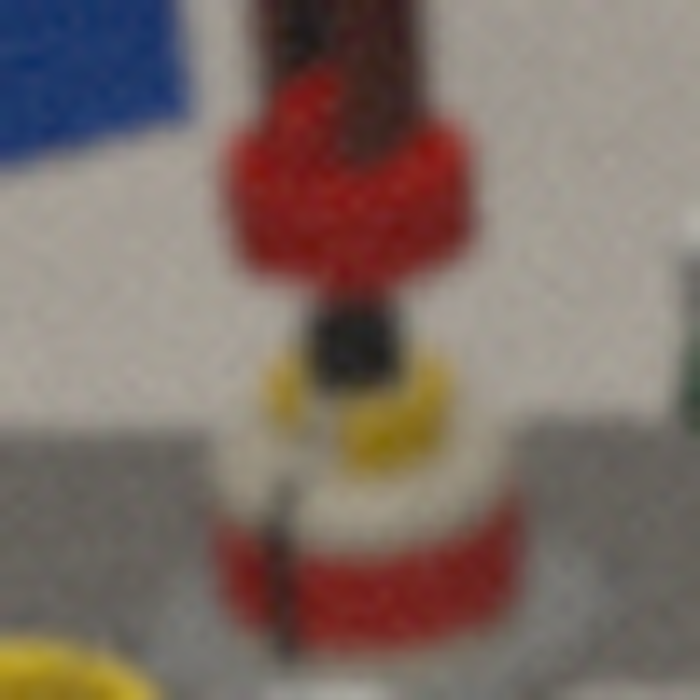

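View pics/r3t.png

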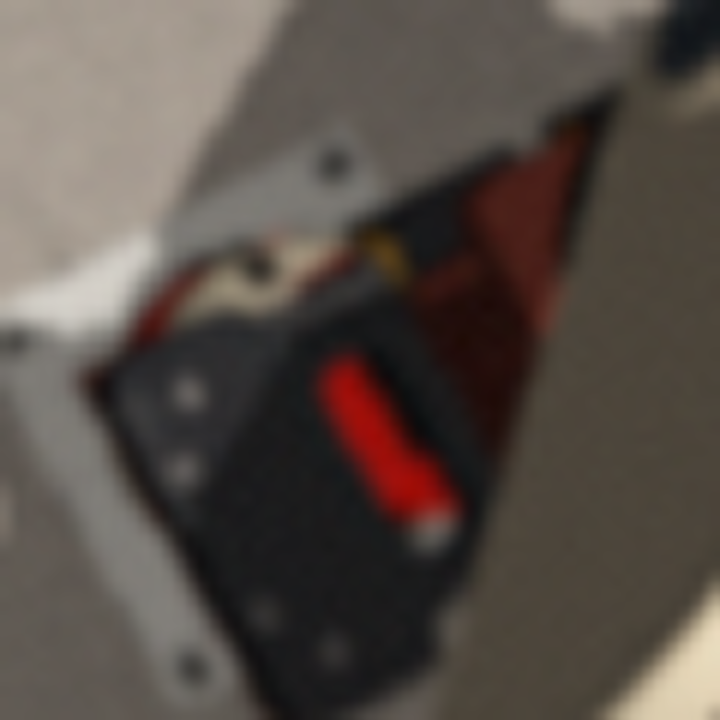

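Request:
jog_arm([
  [0.2, 0, 8],
  [0.2, 0, 16],
  [0.2, 0, 22],
  [0.2, 0, 28],
  [0.2, 0, 34],
  [0.2, 0, 38],
  [0.2, 0, 42],
  [0.2, 0, 42],
], fingers=[1, 1, 1, 1, 1, 1, 1, 1], spin=[0, 0, 0, 0, 0, 0, 0, 0])

```text
time_s: 18.75
eef_pos: [518.0, -337.6, 37.9]
eef_rot: [0.001, 0.855, -0.519, 0.0]
wrist_force: [-1.9, 2.1, 5.6]
grip_width: 10.0
```

Request:
jog_arm([
  [0, 0, 2],
  [0, 0, 4],
  [0, 0, 5],
  [0, 0, 5.5],
  [0, 0, 5.5],
], fingers=[1, 1, 1, 1, 1], spin=[0, 0, 0, 0, 0])

```text
time_s: 19.25
eef_pos: [518.1, -337.7, 34.0]
eef_rot: [0.001, 0.855, -0.519, 0.0]
wrist_force: [-4.3, 3.4, 14.5]
grip_width: 9.6
```

Request:
jog_arm([
  [0, 0, 0.3],
  [0, 0, 0.3],
  [0, 0, 0.3],
  [0, 0, 0.3],
  [0, 0, 0.3],
  [0, 0, 0.3],
  [0, 0, 0.3],
  [0, 0, 0.3],
  [0, 0, 0.3],
  [0, 0, 0.3],
  [0, 0, 0.3],
  [0, 0, 0.3],
], fingers=[1, 1, 1, 1, 1, 1, 1, 1, 1, 1, 1, 1], spin=[6, 12, 18, 24, 30, 36, 42, 48, 54, 59, 60, 60])

```text
time_s: 20.45
eef_pos: [519.3, -338.6, 35.0]
eef_rot: [0.0, -0.481, 0.877, -0.002]
wrist_force: [-0.0, 0.7, 6.6]
grip_width: 10.1
```

Request:
jog_arm([
  [0, 0, -2],
  [0, 0, -4],
  [0, 0, -6],
  [0, 0, -6],
  [0, 0, -6],
  [0, 0, -6],
  [0, 0, -6],
  [0, 0, -30],
  [0, 0, -70],
  [0, 0, -110],
  [0, 0, -130],
  [0, 0, -130],
], fingers=[1, 1, 1, 1, 0.5, 0, 0, 0, 0, 0, 0, 0], spin=[0, 0, 0, 0, 0, 0, 0, 0, 0, 0, 0, 0])

```text
time_s: 21.65
eef_pos: [521.0, -339.4, 168.9]
eef_rot: [0.002, -0.481, 0.877, -0.005]
wrist_force: [-0.3, -0.5, 0.7]
grip_width: 44.1
```

```bash
python3 - <<'E'
from h import *
plan(640.8,-266.2,60,66)
s=camera("scene"); c=camera("top")
cv2.imwrite("pics/r4.png",np.hstack([crop(s,211,155,25,12),crop(c,420,216,25,12)[:600]]))
E
```

```text
t=21.6 pos [ 521.  -339.4  168.9] jaw -122.5 grip 44.1 F [-0.3 -0.5  0.7] q6 88 -> offset [-126.4, -60.4, 109.3] spin 171.5; xydir z: (0,0,10) world = [0.02, -0.11, -10.0]
```

View pics/r4.png

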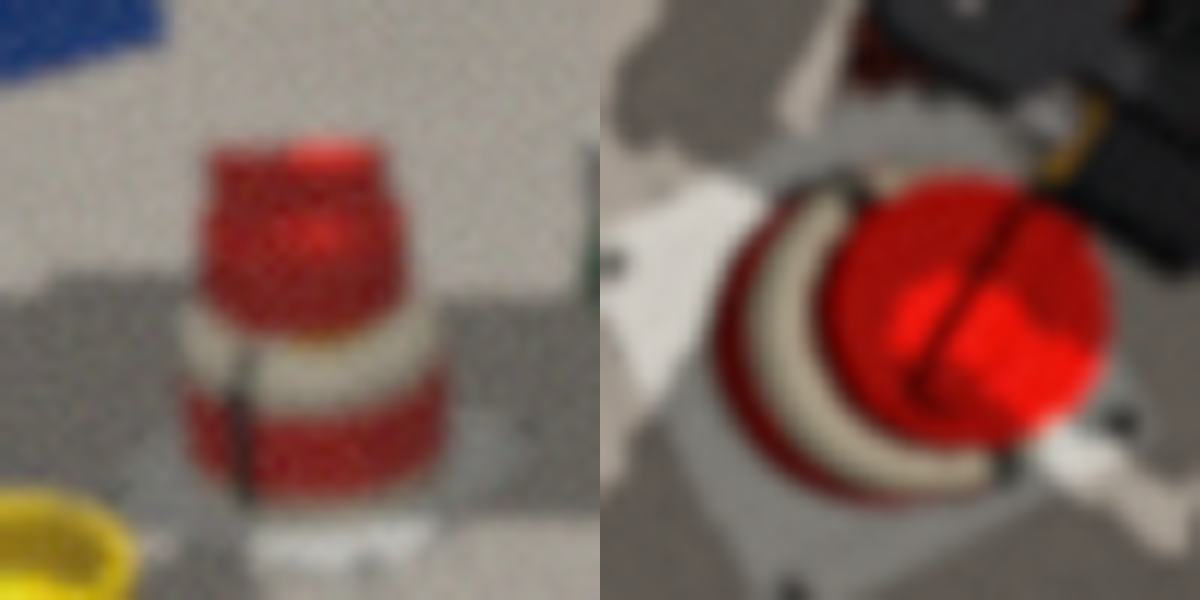

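```bash
python3 - <<'E'
from h import *
plan(640.8,-266.2,60,-90)
s=camera("scene"); c=camera("top")
for n,X,(u,v),col in (('red',(518.1,-337.7),(211,148),'red'),('blue',(526.6,375.5),(400,296),'blue')):
    T=np.radians(range(0,360,5))
    for z in (44,50,56): print(n,z,'top-circle v min, bottom-circle v max', max(proj(s,[X[0]+25.5*np.cos(t),X[1]+25.5*np.sin(t),z])[1] for t in T).round(1))
cv2.imwrite("pics/hh.png",np.hstack([crop(s,211,150,15,20),crop(s,400,300,15,20)]))
E
```

```text
t=21.8 pos [ 518.8 -338.   164.9] jaw -122.5 grip 44.0 F [0.5 0.5 0.1] q6 88 -> offset [-126.3, -63.8, 104.9] spin -32.5; xydir z: (0,0,10) world = [0.02, -0.04, -10.0]
red 44 top-circle v min, bottom-circle v max 159.7
red 50 top-circle v min, bottom-circle v max 157.9
red 56 top-circle v min, bottom-circle v max 156.0
blue 44 top-circle v min, bottom-circle v max 313.7
blue 50 top-circle v min, bottom-circle v max 311.4
blue 56 top-circle v min, bottom-circle v max 309.1
```

View pics/hh.png

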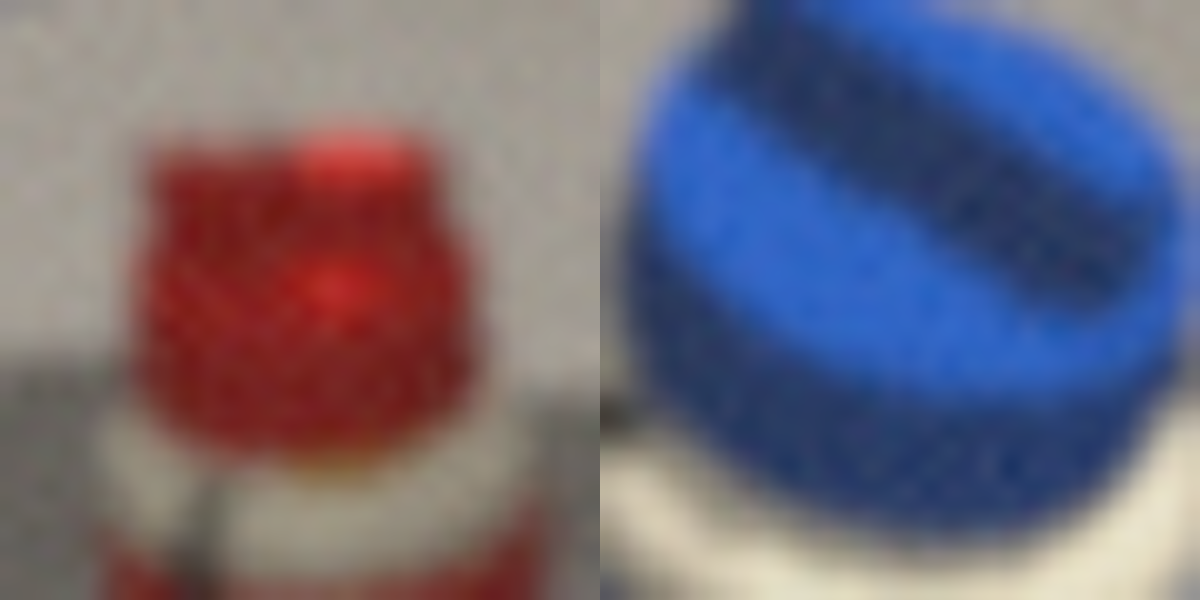

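Request:
jog_arm([
  [-30, -15, 0],
  [-60, -30, 0],
  [-90, -45, 20],
  [-115, -60, 50],
  [-126, -64, 80],
  [-126, -64, 105],
  [-126, -64, 105],
  [-126, -64, 105],
  [-126, -64, 105],
  [-126, -64, 105],
  [-126, -64, 105],
], fingers=[-1, -1, -1, -1, -1, -1, -1, -1, -1, -1, -1], spin=[-8, -16, -24, -32, -32.5, -32.5, -32.5, -32.5, -32.5, -32.5, -32.5])

```text
time_s: 22.95
eef_pos: [640.3, -266.5, 59.7]
eef_rot: [-0.001, -0.707, 0.708, -0.002]
wrist_force: [0.2, 0.0, -0.9]
grip_width: 87.9
```

```bash
python3 - <<'E'
from h import *
plan(640.8,-266.2,-2,-90)
s=camera("scene"); c=camera("top")
cv2.imwrite("pics/c1.png",np.hstack([crop(s,205,160,35,8),crop(c,400,190,35,8)]))
E
```

```text
t=22.9 pos [ 640.3 -266.5   59.7] jaw -90.1 grip 87.9 F [ 0.2  0.  -0.9] q6 67 -> offset [-0.5, -0.3, 61.7] spin -0.1; xydir z: (0,0,10) world = [0.03, -0.02, -10.0]
```

View pics/c1.png

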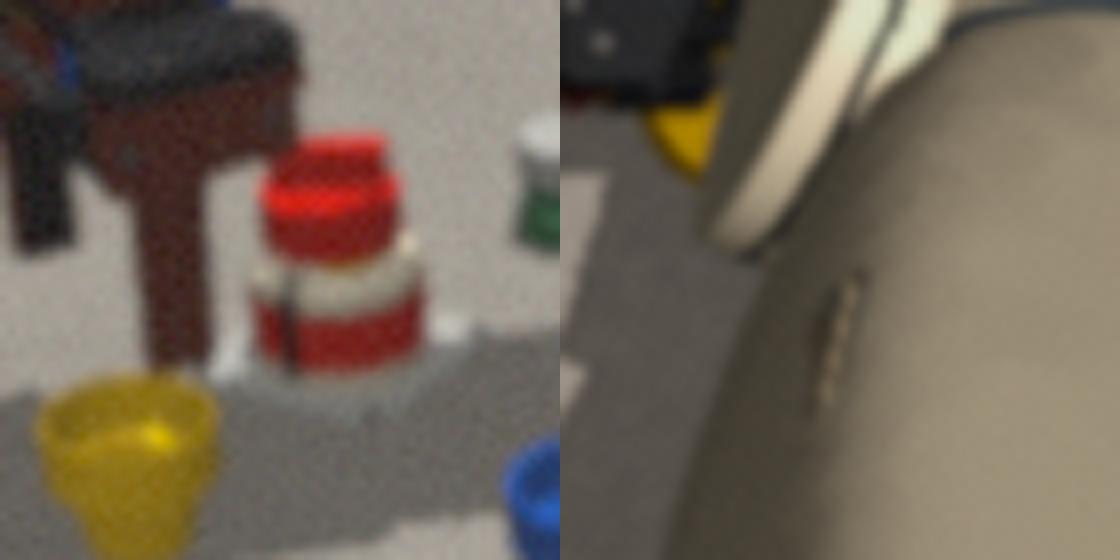

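Request:
jog_arm([
  [-0.4, 0, 20],
  [-0.4, 0, 40],
  [-0.4, 0, 55],
  [-0.4, 0, 61.5],
  [-0.4, 0, 61.5],
  [-0.4, 0, 61.5],
  [-0.4, 0, 61.5],
  [-0.4, 0, 61.5],
  [-0.4, 0, 61.5],
  [-0.4, 0, 61.5],
  [-0.4, 0, 61.5],
  [-0.4, 0, 61.5],
], fingers=[-1, -1, -1, -1, -1, 1, 1, 1, 1, 1, 1, 1], spin=[0, 0, 0, 0, 0, 0, 0, 0, 0, 0, 0, 0])

```text
time_s: 24.25
eef_pos: [640.6, -266.2, -1.6]
eef_rot: [-0.0, -0.707, 0.707, -0.002]
wrist_force: [-1.6, 0.7, 6.1]
grip_width: 60.5
```

```bash
python3 - <<'E'
from h import *
plan(640.8,-266.2,-2,-90)
s=camera("scene")
cv2.imwrite("pics/c2.png",crop(s,190,175,25,12))
E
```

```text
t=24.2 pos [ 640.6 -266.2   -1.6] jaw -90.1 grip 60.5 F [-1.6  0.7  6.1] q6 67 -> offset [-0.0, -0.2, 0.4] spin -0.1; xydir z: (0,0,10) world = [0.03, -0.02, -10.0]
```

View pics/c2.png

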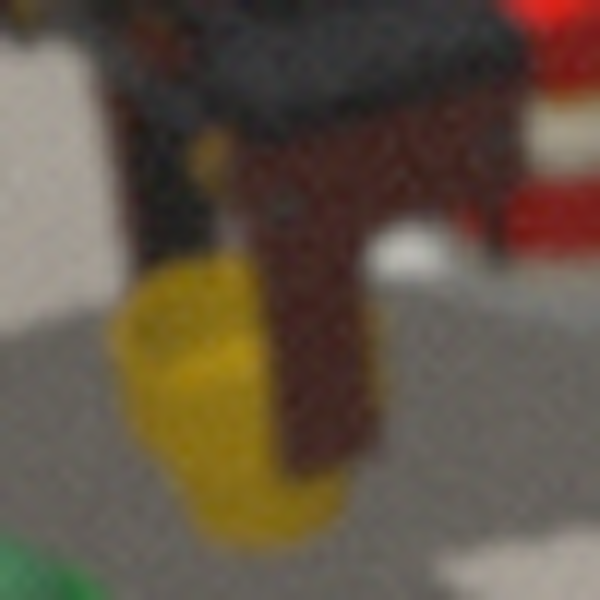

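Request:
jog_arm([
  [0, 0, 0],
  [0, 0, 0],
  [0, 0, 0],
], fingers=[1, 1, 1], spin=[0, 0, 0])

```text
time_s: 24.6
eef_pos: [640.6, -266.2, -1.5]
eef_rot: [-0.0, -0.707, 0.707, -0.002]
wrist_force: [0.3, 0.5, 2.8]
grip_width: 60.2
```

```bash
python3 - <<'E'
from h import *
plan(689.3,-36.3,110,-90)
s=camera("scene");c=camera("top")
cv2.imwrite("pics/c3.png",np.hstack([crop(s,190,175,25,12),crop(c,390,160,25,12)]))
E
```

```text
t=24.6 pos [ 640.6 -266.2   -1.5] jaw -90.1 grip 60.2 F [0.3 0.5 2.8] q6 67 -> offset [-229.6, -48.7, -112.2] spin -0.1; xydir z: (0,0,10) world = [0.03, -0.02, -10.0]
```

View pics/c3.png

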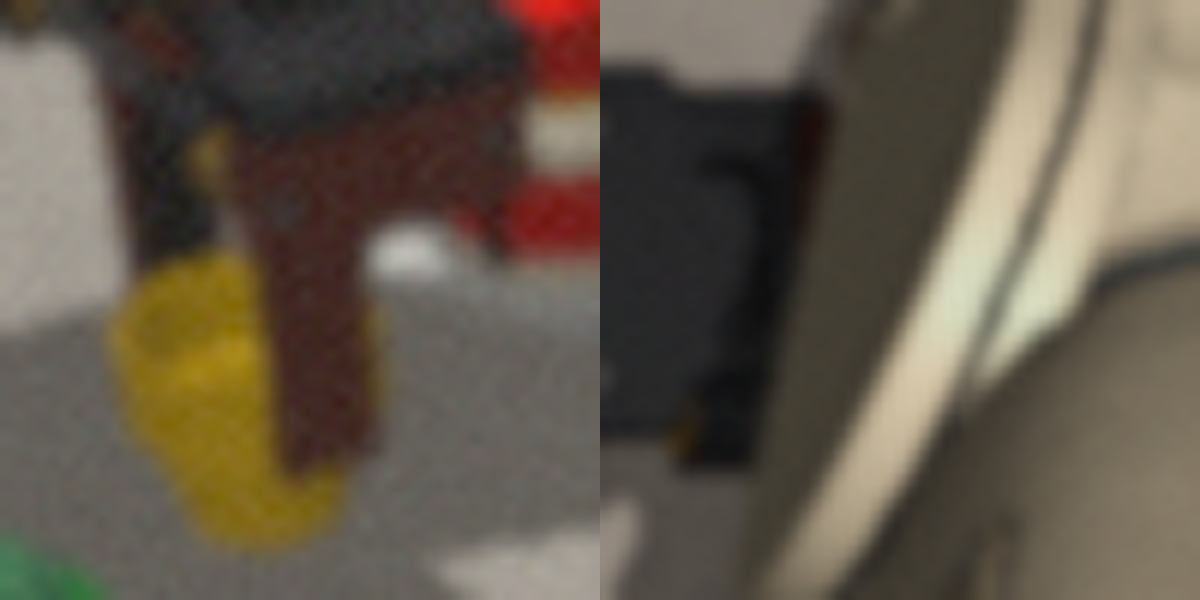

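Request:
jog_arm([
  [0, 0, -15],
  [0, 0, -35],
  [0, 0, -60],
  [0, 0, -85],
  [0, 0, -105],
  [-15, -3, -112],
  [-40, -8, -112],
  [-70, -15, -112],
  [-100, -21, -112],
  [-130, -28, -112],
  [-160, -34, -112],
  [-190, -40, -112],
  [-215, -46, -112],
  [-229.6, -48.7, -112],
  [-229.6, -48.7, -112],
  [-229.6, -48.7, -112],
], fingers=[1, 1, 1, 1, 1, 1, 1, 1, 1, 1, 1, 1, 1, 1, 1, 1], spin=[0, 0, 0, 0, 0, 0, 0, 0, 0, 0, 0, 0, 0, 0, 0, 0])

```text
time_s: 26.3
eef_pos: [688.9, -36.4, 109.5]
eef_rot: [-0.001, -0.707, 0.707, -0.002]
wrist_force: [-0.2, -0.8, -0.9]
grip_width: 60.2
```

```bash
python3 - <<'E'
from h import *
plan(689.3,-36.3,60,-90)
s=camera("scene");c=camera("top")
cv2.imwrite("pics/c4.png",np.hstack([crop(s,213,215,40,9),crop(c,289,140,40,9)]))
i=s["frame"][160:260,160:270]; cv2.imwrite("pics/c4.png",cv2.resize(i,None,fx=6,fy=6,interpolation=cv2.INTER_CUBIC))
for z in (60,110,160): print(proj(s,[689.3,-36.3,z]).round(1))
E
```

```text
t=26.3 pos [688.9 -36.4 109.5] jaw -90.0 grip 60.2 F [-0.2 -0.8 -0.9] q6 86 -> offset [-0.3, -0.3, 49.5] spin -0.0; xydir z: (0,0,10) world = [0.04, -0.02, -10.0]
[212.2 220.3]
[210.7 202.1]
[209.1 182.8]
```

View pics/c4.png

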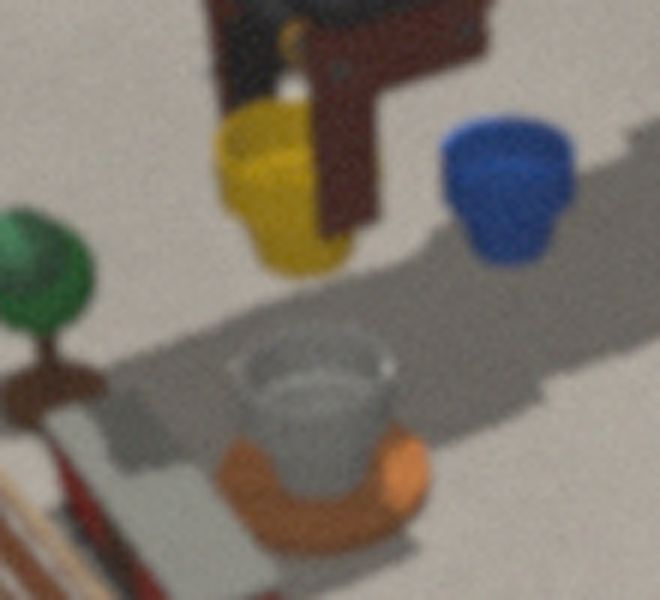

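Request:
jog_arm([
  [-0.4, -0.2, 15],
  [-0.4, -0.2, 30],
  [-0.4, -0.2, 45],
  [-0.4, -0.2, 55],
  [-0.4, -0.2, 62],
  [-0.4, -0.2, 68],
  [-0.4, -0.2, 73],
  [-0.4, -0.2, 76],
  [-0.4, -0.2, 76],
], fingers=[1, 1, 1, 1, 1, 1, 1, 1, 1], spin=[0, 0, 0, 0, 0, 0, 0, 0, 0])

```text
time_s: 27.3
eef_pos: [689.2, -37.2, 33.5]
eef_rot: [-0.001, -0.706, 0.708, -0.002]
wrist_force: [-0.6, 1.1, -0.3]
grip_width: 60.2
```

Request:
jog_arm([
  [0, 0, 1.5],
  [0, 0, 3],
  [0, 0, 4],
  [0, 0, 4],
], fingers=[1, 1, 1, 1], spin=[0, 0, 0, 0])

```text
time_s: 27.7
eef_pos: [689.6, -37.1, 30.4]
eef_rot: [-0.0, -0.706, 0.708, -0.002]
wrist_force: [-1.3, 1.4, 5.7]
grip_width: 60.3
```

Request:
jog_arm([
  [0, 0, 0],
  [0, 0, 0],
  [0, 0, 0],
  [0, 0, 0],
  [0, 0, -20],
  [0, 0, -50],
  [0, 0, -80],
  [0, 0, -100],
  [0, 0, -100],
], fingers=[-0.7, -0.7, -0.7, -0.7, -0.7, -0.7, -0.7, -0.7, -0.7], spin=[0, 0, 0, 0, 0, 0, 0, 0, 0])

```text
time_s: 28.6
eef_pos: [691.6, -36.9, 133.8]
eef_rot: [0.002, -0.706, 0.708, -0.004]
wrist_force: [0.3, -0.3, -0.3]
grip_width: 74.8
```

```bash
python3 - <<'E'
from h import *
s=camera("scene");c=camera("top")
i=s["frame"][160:260,160:270]; cv2.imwrite("pics/c5.png",cv2.resize(i,None,fx=6,fy=6,interpolation=cv2.INTER_CUBIC))
cv2.imwrite("pics/c5t.png",c["frame"])
for n,u,v in [('blue',335,212),('orange',264,250)]:
    p,d,a=ell(c,u,v,25,n); print(n,ray(c,*p,39).round(1),d)
p,d,a=ell(c,289,142,22,'yellow');print('y',p,d,ray(c,*p,72))
plan(534.2,-140.1,60,-90)
E
```

```text
Traceback (most recent call last):
  File "h.py", line 31, in ell
    h=cv2.convexHull(big(mask(c,u,v,r,col,k)))
                     ~~~^^^^^^^^^^^^^^^^^^^^^
  File "h.py", line 24, in big
    return max(cs,key=cv2.contourArea)
ValueError: max() iterable argument is empty
```

View pics/c5.png

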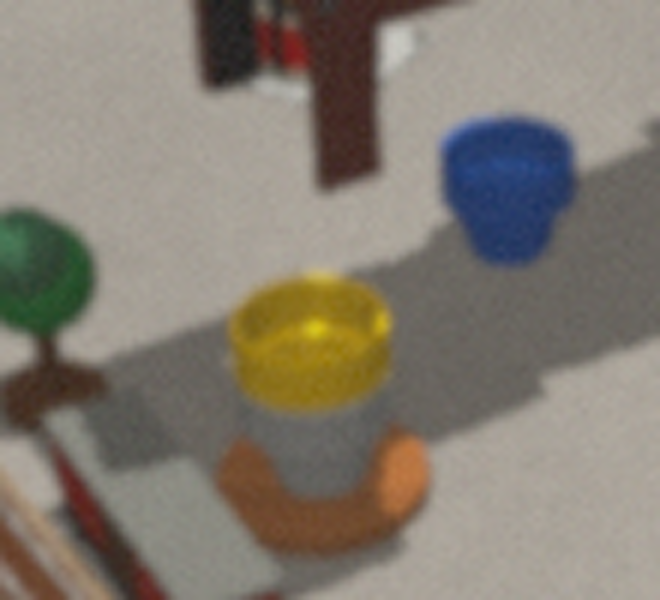

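View pics/c5t.png

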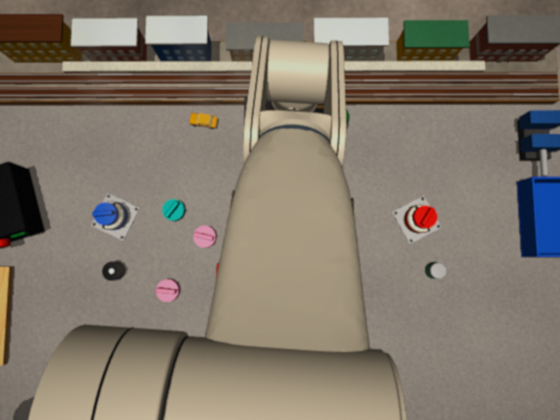

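The yellow cup is seated flush in the steel one, with its rim at about (213,215) in the scene view. The blue cup is unmoved at (244,190). It is next.

```bash
python3 - <<'E'
from h import *
plan(534.2,-140.1,60,-90)
E
```

```text
t=28.7 pos [689.1 -36.7 130. ] jaw -90.1 grip 74.8 F [-0.1 -0.2 -0.7] q6 86 -> offset [103.4, 154.9, 70.0] spin -0.1; xydir z: (0,0,10) world = [0.04, -0.02, -10.0]
```

Request:
jog_arm([
  [20, 30, 0],
  [40, 60, 0],
  [60, 90, 0],
  [80, 120, 20],
  [98, 146, 45],
  [103.4, 155, 65],
  [103.4, 155, 70],
  [103.4, 155, 70],
  [103.4, 155, 70],
  [103.4, 155, 70],
  [103.4, 155, 70],
], fingers=[-1, -1, -1, -1, -1, -1, -1, -1, -1, -1, -1], spin=[0, 0, 0, 0, 0, 0, 0, 0, 0, 0, 0])

```text
time_s: 29.8
eef_pos: [535.2, -139.8, 60.8]
eef_rot: [-0.0, -0.707, 0.707, -0.003]
wrist_force: [-0.9, 0.4, 0.7]
grip_width: 87.8
```

```bash
python3 - <<'E'
from h import *
plan(534.2,-140.1,-1.5,-90)
s=camera("scene")
cv2.imwrite("pics/d1.png",crop(s,244,185,30,10))
E
```

```text
t=29.8 pos [ 535.2 -139.8   60.8] jaw -90.1 grip 87.8 F [-0.9  0.4  0.7] q6 74 -> offset [0.0, 1.2, 62.2] spin -0.1; xydir z: (0,0,10) world = [0.04, -0.04, -10.0]
```

View pics/d1.png

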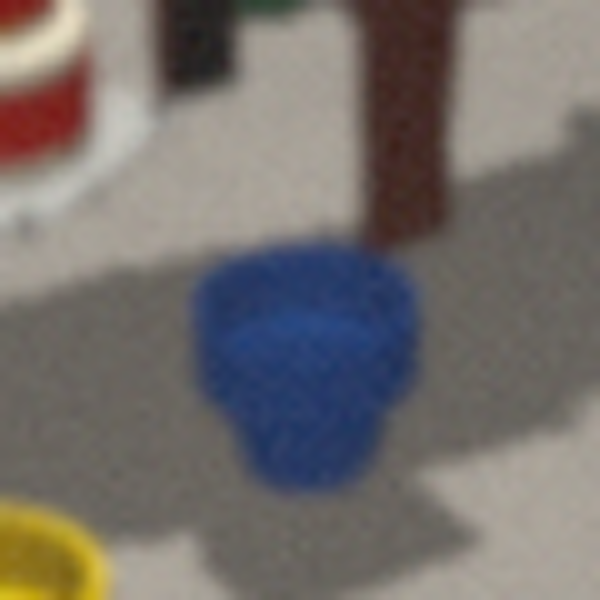

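Request:
jog_arm([
  [0, 0.7, 20],
  [0, 0.7, 40],
  [0, 0.7, 55],
  [0, 0.7, 62],
  [0, 0.7, 62],
  [0, 0.7, 62],
  [0, 0.7, 62],
  [0, 0.7, 62],
  [0, 0.7, 62],
  [0, 0.7, 62],
  [0, 0.7, 62],
  [0, 0.7, 62],
  [0, 0.7, 62],
  [0, 0.7, 62],
], fingers=[-1, -1, -1, -1, -1, 1, 1, 1, 1, 1, 1, 1, 1, 1], spin=[0, 0, 0, 0, 0, 0, 0, 0, 0, 0, 0, 0, 0, 0])

```text
time_s: 31.25
eef_pos: [534.9, -140.3, -0.7]
eef_rot: [0.0, -0.707, 0.708, -0.003]
wrist_force: [0.3, 1.4, 5.7]
grip_width: 60.7
```

```bash
python3 - <<'E'
from h import *
plan(689.3,-36.7,120,-90)
s=camera("scene")
cv2.imwrite("pics/d2.png",crop(s,244,185,30,10))
E
```

```text
t=31.2 pos [ 534.9 -140.3   -0.7] jaw -90.1 grip 60.7 F [0.3 1.4 5.7] q6 74 -> offset [-103.3, -154.8, -120.5] spin -0.1; xydir z: (0,0,10) world = [0.04, -0.05, -10.0]
```

View pics/d2.png

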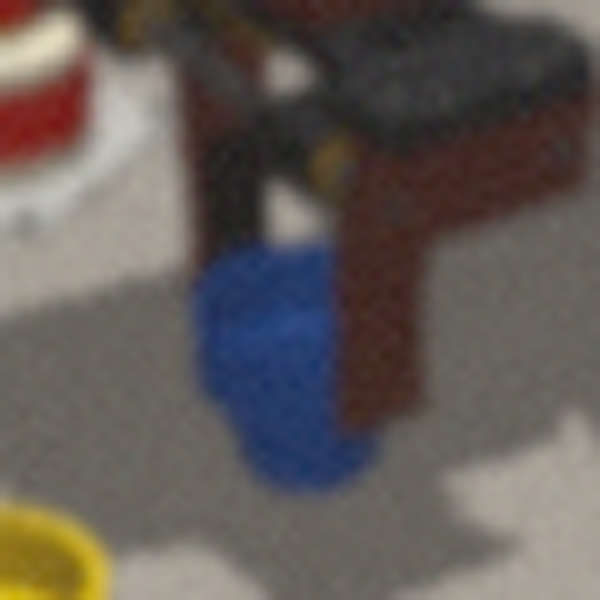

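Request:
jog_arm([
  [0, 0, -15],
  [0, 0, -35],
  [0, 0, -60],
  [0, 0, -85],
  [0, 0, -105],
  [-10, -15, -120],
  [-25, -38, -120],
  [-42, -62, -120],
  [-60, -88, -120],
  [-76, -114, -120],
  [-90, -136, -120],
  [-100, -150, -120],
  [-103.3, -155, -120],
  [-103.3, -155, -120],
  [-103.3, -155, -120],
], fingers=[1, 1, 1, 1, 1, 1, 1, 1, 1, 1, 1, 1, 1, 1, 1], spin=[0, 0, 0, 0, 0, 0, 0, 0, 0, 0, 0, 0, 0, 0, 0])

```text
time_s: 32.8
eef_pos: [688.6, -37.1, 119.6]
eef_rot: [-0.0, -0.707, 0.708, -0.003]
wrist_force: [-0.3, 0.2, -1.1]
grip_width: 60.6
```

```bash
python3 - <<'E'
from h import *
plan(689.4,-36.8,53,-90)
s=camera("scene")
i=s["frame"][150:250,160:270]; cv2.imwrite("pics/d3.png",cv2.resize(i,None,fx=6,fy=6,interpolation=cv2.INTER_CUBIC))
E
```

```text
t=32.8 pos [688.6 -37.1 119.6] jaw -90.1 grip 60.6 F [-0.3  0.2 -1.1] q6 86 -> offset [-0.6, -0.6, 66.6] spin -0.1; xydir z: (0,0,10) world = [0.04, -0.04, -10.0]
```

View pics/d3.png

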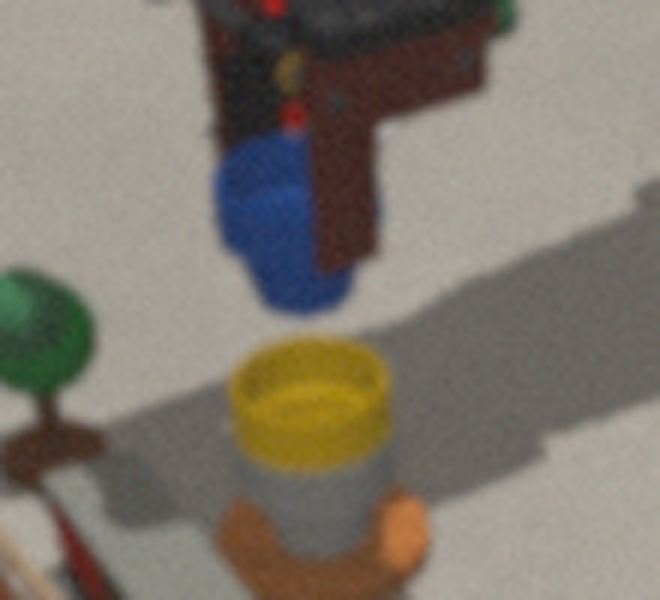

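Request:
jog_arm([
  [-0.5, -0.4, 15],
  [-0.5, -0.4, 28],
  [-0.5, -0.4, 38],
  [-0.5, -0.4, 46],
  [-0.5, -0.4, 53],
  [-0.5, -0.4, 59],
  [-0.5, -0.4, 63],
  [-0.5, -0.4, 63],
  [-0.5, -0.4, 63],
], fingers=[1, 1, 1, 1, 1, 1, 1, 1, 1], spin=[0, 0, 0, 0, 0, 0, 0, 0, 0])

```text
time_s: 33.75
eef_pos: [689.4, -37.0, 56.9]
eef_rot: [-0.0, -0.706, 0.708, -0.003]
wrist_force: [0.0, -1.2, -0.5]
grip_width: 60.7
```

Request:
jog_arm([
  [0, 0, 1.5],
  [0, 0, 3],
  [0, 0, 4],
  [0, 0, 4],
], fingers=[1, 1, 1, 1], spin=[0, 0, 0, 0])

```text
time_s: 34.15
eef_pos: [689.6, -37.0, 53.3]
eef_rot: [0.0, -0.706, 0.708, -0.003]
wrist_force: [-1.5, 0.2, 2.9]
grip_width: 61.0
```

Request:
jog_arm([
  [0, 0, 1],
  [0, 0, 1.2],
  [0, 0, 1.2],
], fingers=[1, 1, 1], spin=[0, 0, 0])

```text
time_s: 34.45
eef_pos: [689.6, -37.0, 53.3]
eef_rot: [0.0, -0.706, 0.708, -0.003]
wrist_force: [-3.6, 0.4, 8.1]
grip_width: 60.3
```

Request:
jog_arm([
  [0, 0, 0],
  [0, 0, 0],
  [0, 0, 0],
  [0, 0, 0],
  [0, 0, -20],
  [0, 0, -50],
  [0, 0, -80],
  [0, 0, -90],
  [0, 0, -90],
], fingers=[-0.7, -0.7, -0.7, -0.7, -0.7, -0.7, -0.7, -0.7, -0.7], spin=[0, 0, 0, 0, 0, 0, 0, 0, 0])

```text
time_s: 35.35
eef_pos: [690.3, -36.7, 144.8]
eef_rot: [0.001, -0.707, 0.708, -0.004]
wrist_force: [-0.7, 0.4, -0.6]
grip_width: 75.0
```

```bash
python3 - <<'E'
from h import *
plan(446.1,21.5,60,-90)
s=camera("scene")
i=s["frame"][150:250,160:270]; cv2.imwrite("pics/d4.png",cv2.resize(i,None,fx=6,fy=6,interpolation=cv2.INTER_CUBIC))
h=topix(cv2.convexHull(big(mask(s,310,209,25,'orange')))[:,0],310,209,25); print('orange hull',h.min(0),h.max(0))
E
```

```text
t=35.4 pos [690.3 -36.7 144.8] jaw -90.1 grip 75.0 F [-0.7  0.4 -0.6] q6 86 -> offset [-58.2, 245.0, 82.6] spin -0.1; xydir z: (0,0,10) world = [0.05, -0.08, -10.0]
orange hull [297.875 195.625] [321.625 221.125]
```

View pics/d4.png

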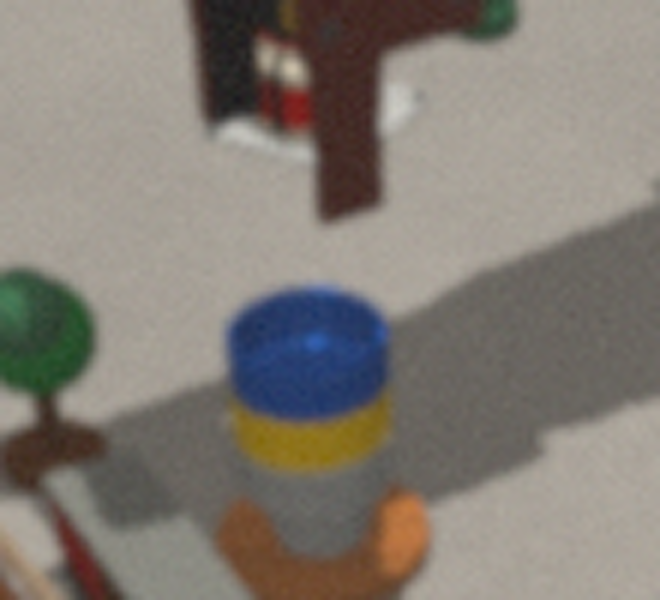

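Request:
jog_arm([
  [-8, 35, 0],
  [-17, 70, 0],
  [-26, 110, 0],
  [-35, 148, 0],
  [-44, 185, 20],
  [-52, 218, 45],
  [-58, 240, 65],
  [-58.2, 245, 80],
  [-58.2, 245, 83],
  [-58.2, 245, 83],
  [-58.2, 245, 83],
  [-58.2, 245, 83],
  [-58.2, 245, 83],
], fingers=[-1, -1, -1, -1, -1, -1, -1, -1, -1, -1, -1, -1, -1], spin=[0, 0, 0, 0, 0, 0, 0, 0, 0, 0, 0, 0, 0])

```text
time_s: 36.7
eef_pos: [445.5, 21.5, 59.0]
eef_rot: [0.001, -0.706, 0.708, -0.004]
wrist_force: [-0.2, -0.4, 0.4]
grip_width: 87.9
```

```bash
python3 - <<'E'
from h import *
plan(446.1,21.5,-1,-90)
s=camera("scene")
cv2.imwrite("pics/e1.png",crop(s,310,200,30,10))
h=topix(cv2.convexHull(big(mask(s,310,209,25,'orange')))[:,0],310,209,25); print('orange hull',h.min(0),h.max(0))
E
```

```text
t=36.7 pos [445.5  21.5  59. ] jaw -90.1 grip 87.9 F [-0.2 -0.4  0.4] q6 92 -> offset [-0.2, -0.2, 60.0] spin -0.1; xydir z: (0,0,10) world = [0.04, -0.06, -10.0]
orange hull [298.375 195.875] [321.875 221.125]
```

View pics/e1.png

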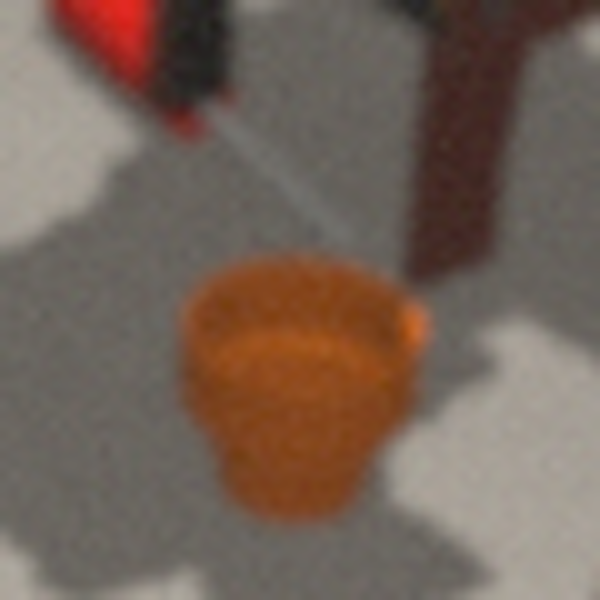

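Request:
jog_arm([
  [0, -0.4, 20],
  [0, -0.4, 40],
  [0, -0.4, 53],
  [0, -0.4, 60],
  [0, -0.4, 60],
  [0, -0.4, 60],
  [0, -0.4, 60],
  [0, -0.4, 60],
  [0, -0.4, 60],
  [0, -0.4, 60],
  [0, -0.4, 60],
  [0, -0.4, 60],
  [0, -0.4, 60],
  [0, -0.4, 60],
], fingers=[-1, -1, -1, -1, -1, 1, 1, 1, 1, 1, 1, 1, 1, 1], spin=[0, 0, 0, 0, 0, 0, 0, 0, 0, 0, 0, 0, 0, 0])

```text
time_s: 38.15
eef_pos: [446.5, 21.3, -0.5]
eef_rot: [0.001, -0.706, 0.708, -0.004]
wrist_force: [-0.8, 0.2, 6.5]
grip_width: 60.9
```

```bash
python3 - <<'E'
from h import *
plan(689.4,-36.9,145,-90)
E
```

```text
t=38.1 pos [446.5  21.3  -0.5] jaw -90.1 grip 60.9 F [-0.8  0.2  6.5] q6 92 -> offset [58.4, -244.0, -143.6] spin -0.1; xydir z: (0,0,10) world = [0.04, -0.07, -10.0]
```

Request:
jog_arm([
  [0, 0, -15],
  [0, 0, -40],
  [0, 0, -70],
  [0, 0, -100],
  [0, 0, -130],
  [4, -15, -144],
  [10, -40, -144],
  [16, -70, -144],
  [24, -100, -144],
  [31, -130, -144],
  [38, -160, -144],
  [45, -190, -144],
  [52, -218, -144],
  [56, -236, -144],
  [58.4, -244, -144],
  [58.4, -244, -144],
  [58.4, -244, -144],
  [58.4, -244, -144],
], fingers=[1, 1, 1, 1, 1, 1, 1, 1, 1, 1, 1, 1, 1, 1, 1, 1, 1, 1], spin=[0, 0, 0, 0, 0, 0, 0, 0, 0, 0, 0, 0, 0, 0, 0, 0, 0, 0])

```text
time_s: 39.95
eef_pos: [688.3, -36.6, 145.4]
eef_rot: [0.001, -0.707, 0.708, -0.004]
wrist_force: [0.7, 0.1, -0.4]
grip_width: 60.9
```

```bash
python3 - <<'E'
from h import *
plan(689.4,-36.9,79,-90)
s=camera("scene")
i=s["frame"][130:240,160:270]; cv2.imwrite("pics/e3.png",cv2.resize(i,None,fx=5,fy=5,interpolation=cv2.INTER_CUBIC))
E
```

```text
t=40.0 pos [688.3 -36.6 145.4] jaw -90.1 grip 60.9 F [ 0.7  0.1 -0.4] q6 86 -> offset [0.0, -0.7, 66.4] spin -0.1; xydir z: (0,0,10) world = [0.04, -0.06, -10.0]
```

View pics/e3.png

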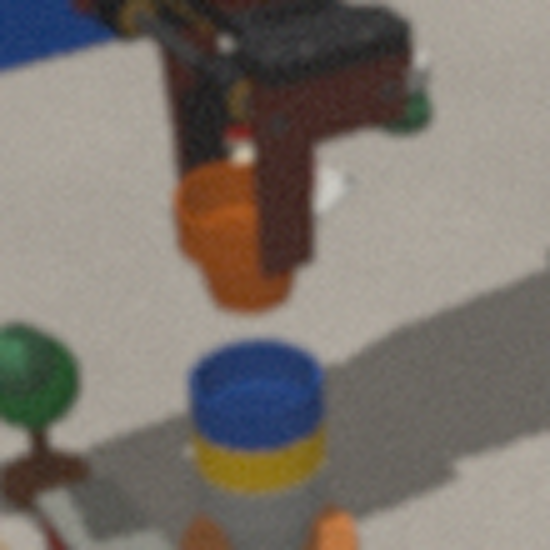

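Request:
jog_arm([
  [-0.1, -0.5, 15],
  [-0.1, -0.5, 28],
  [-0.1, -0.5, 38],
  [-0.1, -0.5, 46],
  [-0.1, -0.5, 53],
  [-0.1, -0.5, 60],
  [-0.1, -0.5, 66],
  [-0.1, -0.5, 67],
  [-0.1, -0.5, 67],
], fingers=[1, 1, 1, 1, 1, 1, 1, 1, 1], spin=[0, 0, 0, 0, 0, 0, 0, 0, 0])

```text
time_s: 40.9
eef_pos: [689.4, -36.8, 78.4]
eef_rot: [0.001, -0.707, 0.708, -0.004]
wrist_force: [-1.0, -0.1, -0.8]
grip_width: 61.0
```

Request:
jog_arm([
  [0, 0, 1.5],
  [0, 0, 3],
  [0, 0, 4],
  [0, 0, 4],
], fingers=[1, 1, 1, 1], spin=[0, 0, 0, 0])

```text
time_s: 41.3
eef_pos: [689.8, -36.9, 75.5]
eef_rot: [0.001, -0.707, 0.708, -0.004]
wrist_force: [-2.2, 0.5, 5.3]
grip_width: 60.8
```

Seated, since 75.5 is the height expected for the third cup. I'll let go, then move the arm clear of both cameras for the final check.

Request:
jog_arm([
  [0, 0, 0.8],
  [0, 0, 0],
  [0, 0, 0],
  [0, 0, 0],
  [0, 0, -20],
  [0, 0, -50],
  [0, 0, -80],
  [0, 0, -90],
  [0, 0, -90],
], fingers=[-0.7, -0.7, -0.7, -0.7, -0.7, -0.7, -0.7, -0.7, -0.7], spin=[0, 0, 0, 0, 0, 0, 0, 0, 0])

```text
time_s: 42.2
eef_pos: [690.2, -36.6, 167.1]
eef_rot: [0.002, -0.707, 0.708, -0.005]
wrist_force: [0.7, -0.3, -0.1]
grip_width: 74.3
```

```bash
python3 - <<'E'
from h import *
plan(300,480,190,-10)
E
```

```text
t=42.2 pos [690.2 -36.6 167.1] jaw -90.1 grip 74.3 F [ 0.7 -0.3 -0.1] q6 86 -> offset [-515.8, 390.8, -29.3] spin -80.1; xydir z: (0,0,10) world = [0.04, -0.1, -10.0]
```

Request:
jog_arm([
  [0, 40, -10],
  [0, 80, -20],
  [-20, 120, -25],
  [-50, 155, -30],
  [-85, 185, -30],
  [-120, 210, -30],
  [-155, 235, -30],
  [-190, 255, -30],
  [-225, 275, -30],
  [-260, 295, -30],
  [-295, 312, -30],
  [-330, 328, -30],
  [-365, 343, -30],
  [-400, 357, -30],
  [-435, 369, -30],
  [-470, 380, -30],
  [-500, 388, -30],
  [-515, 391, -30],
  [-515, 391, -30],
  [-515, 391, -30],
], fingers=[-0.7, -0.7, -0.7, -0.7, -0.7, -0.7, -0.7, -0.7, -0.7, -0.7, -0.7, -0.7, -0.7, -0.7, -0.7, -0.7, -0.7, -0.7, -0.7, -0.7], spin=[-4, -8, -12, -16, -20, -24, -28, -32, -36, -40, -44, -48, -52, -56, -60, -64, -68, -72, -76, -80])

```text
time_s: 44.2
eef_pos: [298.7, 478.8, 188.4]
eef_rot: [0.003, 0.996, -0.086, 0.005]
wrist_force: [0.3, -0.6, 0.1]
grip_width: 74.5
```

```bash
python3 - <<'E'
from h import *
s=camera("scene");c=camera("top")
cv2.imwrite("pics/f_s.png",s["frame"]);cv2.imwrite("pics/f_t.png",c["frame"])
a=np.hstack([crop(s,211,150,20,14)[:560],crop(c,423,217,20,14)[:560]]); cv2.imwrite("pics/f_red.png",cv2.resize(a,None,fx=.7,fy=.7))
a=np.hstack([crop(s,213,210,30,9),crop(c,291,140,30,9)]); cv2.imwrite("pics/f_cup.png",cv2.resize(a,None,fx=.7,fy=.7))
E
```

```text
(no output)
```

View pics/f_t.png

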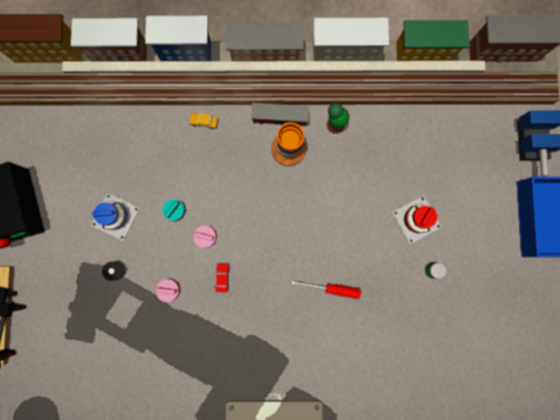

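View pics/f_red.png

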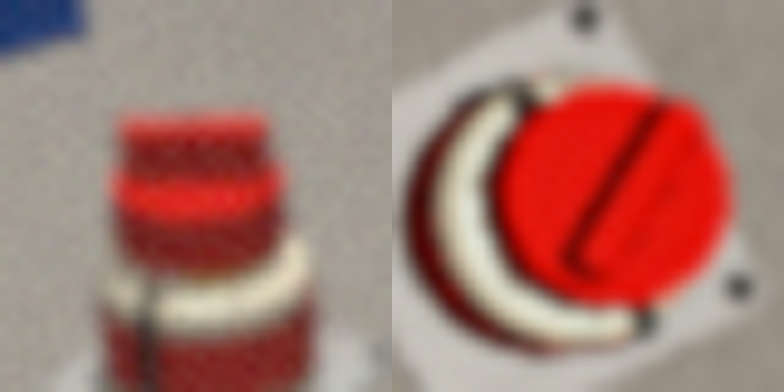

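View pics/f_cup.png

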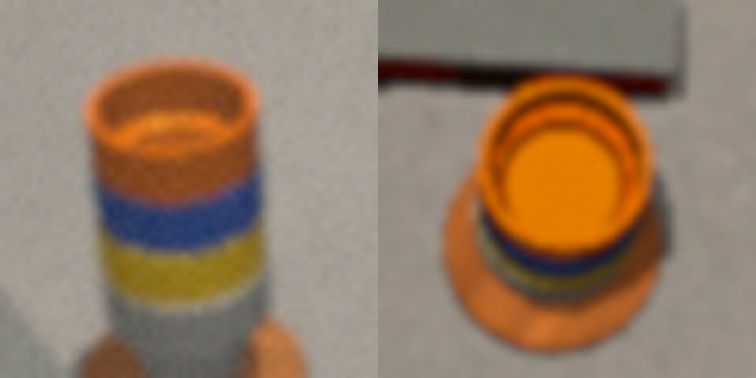

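View pics/f_s.png

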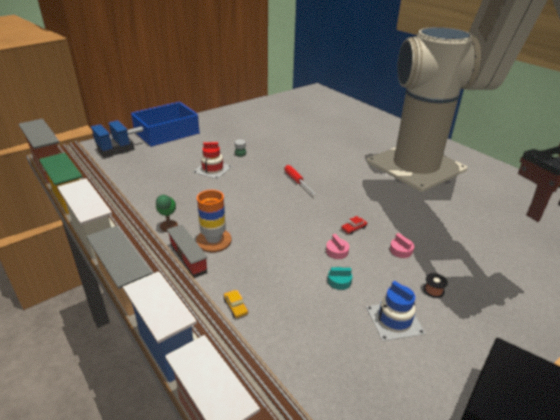

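```bash
python3 - <<'E'
from h import *
s=camera("scene");c=camera("top")
T=np.radians(range(0,360,3))
circ=lambda cam,X,r,z: np.array([proj(cam,[X[0]+r*np.cos(t),X[1]+r*np.sin(t),z]) for t in T])
for n,X,su,sv,tu,tv,r in (('red',(518.1,-337.7),211,150,425,217,13),('blue',(526.6,375.5),400,298,105,214,18)):
    m=mask(s,su,sv,r,n)
    if n=='red': m[int((158.6-sv+r)*4):]=0
    h=topix(cv2.convexHull(big(m))[:,0],su,sv,r); print(n,'scene hull',h.min(0),h.max(0))
    for z in (44,50,56):
        e=np.vstack([circ(s,X,25.5,z),circ(s,X,25.5,z+20)]); print('  z',z,'u',e[:,0].min().round(1),e[:,0].max().round(1),'vmax',e[:,1].max().round(1))
    p,d,a=ell(c,tu,tv,16,n); print('  top hull centre at z=62',ray(c,*p,62).round(1),d.round(1))
p,d,a=ell(c,290,137,20,'orange'); print('orange',ray(c,*p,115).round(1))
a=crop(c,423,217,15,18); b=crop(c,105,214,15,18); cv2.imwrite("pics/f_fins.png",cv2.resize(np.hstack([a,b]),None,fx=.74,fy=.74))
E
```

```text
red scene hull [202.625 142.125] [218.875 157.125]
  z 44 u 202.8 220.9 vmax 159.7
  z 50 u 202.7 220.8 vmax 157.9
  z 56 u 202.5 220.7 vmax 156.0
  top hull centre at z=62 [ 519.2 -339.1   62. ] [22.8 24.3]
blue scene hull [387.125 281.375] [413.875 309.875]
  z 44 u 384.7 414.6 vmax 313.7
  z 50 u 385.2 415.2 vmax 311.4
  z 56 u 385.7 415.8 vmax 309.1
  top hull centre at z=62 [527.2 378.1  62. ] [21.7 23.3]
orange [679.2 -34.7 115. ]
```

View pics/f_fins.png

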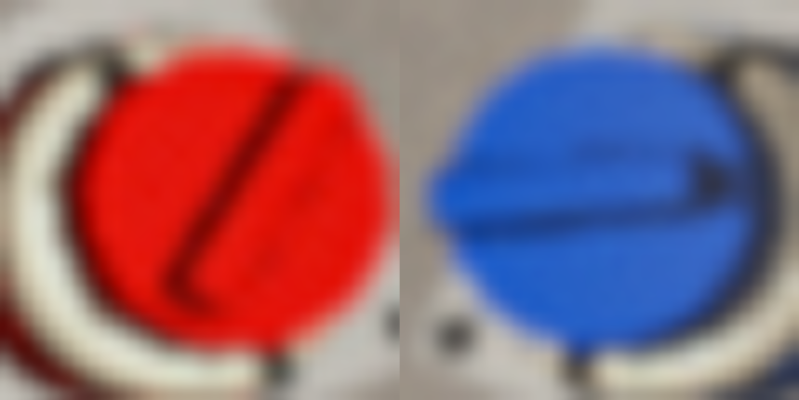

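```bash
python3 - <<'E'
from h import *
c=camera("top"); print('rim centre meas (290.8,135.8) ->',ray(c,290.8,135.8,126).round(1),'pred px',proj(c,[689.3,-36.7,126]).round(1))
s=camera("scene"); e=np.array([proj(s,[689.3+29.5*np.cos(t),-36.7+29.5*np.sin(t),126]) for t in np.radians(range(0,360,5))]); print('scene rim pred',e.min(0).round(1),e.max(0).round(1))
# measured scene rim: crop f_cup (scale 6.3, origin 183,180): u 88..258 v 62..158
print('meas u',183+88/6.3,183+258/6.3,'v',180+62/6.3,180+158/6.3)
st=monitor.read_state(); print(st['time_s'],st['eef_pos'],st['grip_width'])
E
```

```text
rim centre meas (290.8,135.8) -> [687.9 -38.2 126. ] pred px [290.1 135.2]
scene rim pred [196.5 188.8] [223.6 203.5]
meas u 196.96825396825398 223.95238095238096 v 189.84126984126985 205.0793650793651
44.5 [299.68062974 478.7756717  190.01103864] 74.30064986881278
```

```bash
python3 -c "
from station import ctrl
print(ctrl.sign_off())"
```

```text
the job is handed in; nothing more can be done
None
```

I put both caps on and locked them, nested the three loose cups in the fixed cup, and handed the job in at about 44.5 s of the 210 s. The hand-in reports no verdict, so the results below are my own camera and force checks.

- **Caps:** Both seated on the shoulder at the expected height and turned 60° clockwise. Each stayed put when let go. In the last images the red fin is about 59° off the gap line and the blue about 62° (46–73° is allowed). Cap heights fit z ≈ 50 mm. The cap centres read 1.8 mm (red) and 2.7 mm (blue) from the pot axes, within the 4 mm limit.
- **Cups:** Only yellow, blue and orange were present; they are stacked in that order on the steel cup. The stack looks upright, with even bands. The top rim is within about 2 mm of the base axis in the top view.
- **Bystanders:** None was touched, and all look unmoved in the last pictures. I judged this by eye and did not measure it.

Checks that disagreed:
- **Tool height:** The fingertips were really about 31 mm above the reported TCP height. My first close on the blue cap met nothing, so I worked from camera-checked heights and contact forces after that.
- **Orange cup mask:** One automatic fit put the cup 10 mm off because it also caught the wooden foot. I replaced it with a rim measurement made by eye.
- **Scene view of the top rim:** It sat about 1 px lower than predicted, which matches the same small offset seen on the base cup before stacking.
- **Red cap:** A faint yellow sliver showed under its edge in the images right after it was locked. It was no longer clear in the last pictures.

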